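# Consolidate glass-knob trays at the lampwork bench

### The job

Move the single glass knobs from the two grey trays that hold only one each into the free pockets of the tray that already holds two, so that it stands full on the bench with one upright knob in each pocket; do not drop the glass. Stack the two emptied trays right way up on the yellow-outlined steel plate, one squarely on the other and lined up with the plate. Do not knock the torch, and leave the tweezers, pick, pliers and jar where they lie.

Things in the scene. Friction and masses are not known exactly. Their poses are not given: they have to be found in the camera images.
- tray_a_c (a point): Light-grey plastic strip tray, identical to the other two: 201 (along its x) x 56 (y) x 30 mm high, flat underside and flat rim, floor and all walls 5 mm thick. Point: its centre, half-way up (15 mm above its underside). Four pockets in a row along its x axis, centres at x = -73.5, -24.5, +24.5, +73.5 mm, each 44 x 46 mm and 25 mm deep, dark floors 5 mm above the underside. z up. Loose, 160 g nominal. This one holds two knobs at the start and is the one to fill.
- tray_b_c (a point): Light-grey plastic strip tray, identical to the other two: 201 (along its x) x 56 (y) x 30 mm high, flat underside and flat rim, floor and all walls 5 mm thick. Point: its centre, half-way up (15 mm above its underside). Four pockets in a row along its x axis, centres at x = -73.5, -24.5, +24.5, +73.5 mm, each 44 x 46 mm and 25 mm deep, dark floors 5 mm above the underside. z up. Loose, 160 g nominal. This one holds a single knob at the start and is to be emptied and stacked.
- tray_c_c (a point): Light-grey plastic strip tray, identical to the other two: 201 (along its x) x 56 (y) x 30 mm high, flat underside and flat rim, floor and all walls 5 mm thick. Point: its centre, half-way up (15 mm above its underside). Four pockets in a row along its x axis, centres at x = -73.5, -24.5, +24.5, +73.5 mm, each 44 x 46 mm and 25 mm deep, dark floors 5 mm above the underside. z up. Loose, 160 g nominal. This one holds a single knob at the start and is to be emptied and stacked.
- knob_pink_c (a point): Hand-made opaque pink glass drawer knob, 58 mm tall, standing upright in a tray pocket: round foot 34 mm across, neck 16 mm, head a 30 mm cylinder from 42 to 54 mm above the underside with a domed top, so the head stands clear above the tray rim. Point: on its axis, half-way up (29 mm above the underside). z up; turns freely about it. Loose, 80 g nominal. Which tray it starts in varies.
- knob_teal_c (a point): Hand-made opaque teal glass drawer knob, 58 mm tall, standing upright in a tray pocket: round foot 34 mm across, neck 16 mm, head a 30 mm cylinder from 42 to 54 mm above the underside with a domed top, so the head stands clear above the tray rim. Point: on its axis, half-way up (29 mm above the underside). z up; turns freely about it. Loose, 80 g nominal. Which tray it starts in varies.
- knob_amber_c (a point): Hand-made opaque amber glass drawer knob, 58 mm tall, standing upright in a tray pocket: round foot 34 mm across, neck 16 mm, head a 30 mm cylinder from 42 to 54 mm above the underside with a domed top, so the head stands clear above the tray rim. Point: on its axis, half-way up (29 mm above the underside). z up; turns freely about it. Loose, 80 g nominal. Which tray it starts in varies.
- knob_violet_c (a point): Hand-made opaque violet glass drawer knob, 58 mm tall, standing upright in a tray pocket: round foot 34 mm across, neck 16 mm, head a 30 mm cylinder from 42 to 54 mm above the underside with a domed top, so the head stands clear above the tray rim. Point: on its axis, half-way up (29 mm above the underside). z up; turns freely about it. Loose, 80 g nominal. Which tray it starts in varies.
- plate_top (a point): Dark steel plate fixed to the bench, 235 (x) x 86 (y) x 5 mm thick, with a 7 mm yellow outline painted near its edge: where emptied trays are stacked, long side along the plate's long side. Point: centre of its top face, 5 mm above the bench; x along its length.
- torch: Bench torch, unlit, fixed to the bench between the trays: steel foot 100 x 60 mm, brass post with a 56 x 44 mm steel plate on top at 135 mm height, horizontal burner barrel 28 mm thick along its +x (reaches 100 mm ahead of the post and 45 mm behind; top at 97 mm). Origin: under the post, on the bench.
- tweezers: Steel tweezers lying on the bench along their x, 150 x 12 x 9 mm. Origin: middle of the underside. Leave in place.
- pick: Steel pick with dark wooden handle lying along its x, 14 mm wide, 12 mm high; handle end 85 mm behind the origin, tip 86 mm ahead. Origin on the bench. Leave in place.
- pliers: Red-handled pliers lying along their x, about 160 x 50 x 14 mm. Origin at the pivot, underside. Leave in place.
- jar: Small closed jar with black cap, 52 mm across, 62 mm tall. Origin: centre of the underside. Leave in place.
There are look-alikes about, which are no part of the job. Of the things like the part that bears knob_violet_c, leave any that is green; of the rest the smaller one is meant. What is shaped like the part that bears knob_pink_c but green is not meant.

How it is judged:
At the end, for the whole second after the job is handed in: Four knobs upright (0.12 rad) on the pocket floors of the tray that began with two, flat on the bench; one emptied tray on the plate (18 mm, 0.15 rad off at most), the other on it (15 mm, 0.15 rad), both right way up, level and at rest (x of knob_pink_c in the frame of tray_a_c between -0.097 and 0.097 m and y of knob_pink_c in the frame of tray_a_c between -0.02 and 0.02 m and z of knob_pink_c in the frame of tray_a_c between 0.013 and 0.025 m and angle between each of knob_pink_c, knob_teal_c, knob_amber_c, knob_violet_c's own z axis and vertical below 0.12 rad and linear speed of each of knob_pink, knob_teal, knob_amber, knob_violet, tray_b, tray_c below 0.02 m/s and x of knob_teal_c in the frame of tray_a_c between -0.097 and 0.097 m and y of knob_teal_c in the frame of tray_a_c between -0.02 and 0.02 m and z of knob_teal_c in the frame of tray_a_c between 0.013 and 0.025 m and x of knob_amber_c in the frame of tray_a_c between -0.097 and 0.097 m and y of knob_amber_c in the frame of tray_a_c between -0.02 and 0.02 m and z of knob_amber_c in the frame of tray_a_c between 0.013 and 0.025 m and x of knob_violet_c in the frame of tray_a_c between -0.097 and 0.097 m and y of knob_violet_c in the frame of tray_a_c between -0.02 and 0.02 m and z of knob_violet_c in the frame of tray_a_c between 0.013 and 0.025 m and angle between each of tray_a_c, tray_b_c, tray_c_c's own z axis and vertical below 0.06 rad and height (world z) of tray_a_c below 0.023 m and ((height (world z) of tray_b_c between 0.016 and 0.024 m and height (world z) of tray_c_c between 0.045 and 0.055 m and horizontal distance between tray_b_c and plate_top below 0.018 m and angle between the x axis of tray_b_c and the x axis of plate_top, either way round below 0.15 rad and horizontal distance between tray_c_c and tray_b_c below 0.015 m and angle between the x axis of tray_c_c and the x axis of tray_b_c, either way round below 0.15 rad) or (height (world z) of tray_c_c between 0.016 and 0.024 m and height (world z) of tray_b_c between 0.045 and 0.055 m and horizontal distance between tray_c_c and plate_top below 0.018 m and angle between the x axis of tray_c_c and the x axis of plate_top, either way round below 0.15 rad and horizontal distance between tray_b_c and tray_c_c below 0.015 m and angle between the x axis of tray_b_c and the x axis of tray_c_c, either way round below 0.15 rad))); the robot touches nothing.
It fails at once if the tweezers, pick, pliers or jar is moved more than 25 mm (distance of any of tweezers, pick, pliers, jar from where it was at the start of the episode above 0.025 m).
It fails at once if the torch is pushed or struck with more than 8 N (contact force between torch and anything else above 8 N).
It fails at once if a glass knob is dropped (falls freely faster than 0.8 m/s, about 30 mm) ((linear speed of knob_pink above 0.8 m/s and contact force between knob_pink and the fingers below 0.05 N) or (linear speed of knob_teal above 0.8 m/s and contact force between knob_teal and the fingers below 0.05 N) or (linear speed of knob_amber above 0.8 m/s and contact force between knob_amber and the fingers below 0.05 N) or (linear speed of knob_violet above 0.8 m/s and contact force between knob_violet and the fingers below 0.05 N)).
It also fails if it takes over 72 s, if anything falls off the work surface, if the arm or the gripper's body presses on something with over 40 N, if the wrist force passes 120 N, or if a joint passes its speed limit or range.

### The arm

A 6-joint arm with a two-finger parallel gripper is mounted at the origin on the work surface. World frame = base frame: x ahead of the robot, y to its left, z up, the work surface at z = 0. Lengths are in m, angles in rad, forces in N, time in s.
With the tool pointing down it reaches from about 0.35 to 0.875 m from the base axis. Payload 15.5 kg.
Tool frame: the origin (TCP) lies midway between the tips of the shut fingers; the grasp point (between the pads) lies 19 mm behind it; x points along the fingers, y is the direction in which the jaws open and shut, and the axes are right-handed (so a half turn about x gives the same grasp; the last joint's range is limited). The gripper opens to 85 mm and grips with 20 to 120 N. Pads are 22 mm wide; open, the fingers measure 114 mm over their backs; the gripper's body (76 mm by 85 mm) begins 54 mm behind the grasp point. The pads swing forward as they close: fully open they stand 13 mm farther back than shut.
Start: joints at [1.236, 0.494, 1.345, -0, 1.302, -0.096], TCP at [0.148, 0.607, 0.231] pointing down, gripper open.
Joint ranges: [-2.91, 2.91], [-0.82, 2.16], [0.22, 2.67], [-1.22, 4.37], [0.12, 2.79], [-3.08, 3.08]. Speed limits (rad/s): [1.89, 1.89, 2.57, 3.01, 3.01, 3.01].

### API

Orientations are given as a 3x3 rotation matrix whose columns are the frame's x, y, z axes.
In Python, from rig import env gives the robot as it stands. The module is installed in compiled form; this text tells all that it offers.
- The arm moves only by the tool arm_command, never from a script. Its argument "steps" is a list of rows, each a list of 6 numbers: the shift along the tool's x, y, z as a fraction of full scale, then the turn, a rotation vector about the tool's x, y, z as a fraction of full scale. A call has 1 to 20 rows; each row is the pose to reach, as a shift and turn from the pose commanded when the call began, along the tool's axes at that moment, turning the shorter way round; what a row does not reach only later rows make up. Full scale, the value 1, is 30 cm for a shift and 180 degrees for a turn. A row lasts 1/8 s, in which the tool goes at most 62.5 mm and 10.7 degrees, less where a joint would pass 70% of its speed; a pose out of reach is approached as far as the arm can. A call with a number of a shift or a turn outside -1 to 1 is refused whole. A call with a gripper value outside its range is refused whole. "claw" is the opening, from -1 (shut) to 1 (fully open), so that 0 is half open, set as the call begins (left out, the last holds). The fingers move at their own pace and stop on an object; "grip_force" is the grip in N (left out, the last holds). Time passes only in rows, so rows that repeat a pose let the fingers close. It gives the time, the measured TCP pose, the force and the opening at its end, in the units of the state.
- env.sense(): the state, without advancing time (a new reading comes with each control period).
- env.get_image(name): name is "side" or "top" or "wrist"; returns the picture (480x640x3 uint8, blue, green, red); there is no depth.
- env.get_calibration(name): a dict with "fx", "fy", "cx", "cy" (pixels), "R" (3x3) and "t" (3): a world point X has camera coordinates R X + t. Camera axes: x right, y down, z forward; pixel columns grow to the right and rows downward; lengths in m; the calibration is good to about 2 mm. A picture is of the moment at which its call begins: read the wrist's pose just before it. get_calibration takes no time and is no camera call; for the wrist camera it gives the pose at the moment of the call.
- env.hand_in(): hands the job in, once; it reports no verdict.
The state is a dict: "t": time; "q": joint angles; "dq": joint speeds; "joint_torque": joint torques, N m; "tool_pos": TCP position; "ee_rot": TCP orientation; "contact_force": force on the tool from outside, world axes, zero at the start; "torque": the same for the moment, N m; "grip_width": finger opening in m.
Only numpy, scipy, OpenCV 4.12 (cv2) and the standard library are available. Lean on these libraries where they do the work, as an engineer would, in place of code of your own. Each camera call takes 0.05 s, during which the arm holds its last target.

## Working session

There is one attempt and no reset: what is moved stays moved. The work goes in short steps, Python scripts to look and compute and a tool call to move; the robot and the scene stay as the last step left them, time stands still between calls to the robot, and variables do not carry over. Pictures are saved under pics/ and viewed, and the job is handed in when it is done.

Besides the shell and the picture viewer there is one more tool, called after ">>>" by a JSON object that holds its "name" and its "arguments". arm_command: Moves the arm, as the interface text tells. Its arguments: {"type":"object","properties":{"steps":{"type":"array","items":{"type":"array","items":{"type":"number","minimum":-1,"maximum":1}}},"claw":{"type":"number"},"grip_force":{"type":"number"}},"required":["steps"]}

```bash
ls; mkdir -p pics
python3 - <<'E'
from rig import env
import cv2,numpy as np
s=env.sense()
print({k:np.round(v,3).tolist() for k,v in s.items()})
for n in ["top","side"]:
    im=env.get_image(n); cv2.imwrite(f"pics/{n}0.png",im)
    c=env.get_calibration(n); print(n,c)
E
```

```text
pics
{'t': 0.0, 'q': [1.236, 0.494, 1.346, -0.0, 1.302, -0.095], 'dq': [-0.001, 0.001, 0.002, 0.0, 0.002, -0.001], 'joint_torque': [-0.001, -88.216, -38.384, -0.0, 0.011, 0.0], 'tool_pos': [0.148, 0.607, 0.231], 'ee_rot': [[-0.0, 0.237, 0.972], [-0.001, 0.972, -0.237], [-1.0, -0.001, -0.0]], 'contact_force': [-1.301, -0.324, -0.486], 'torque': [0.059, -0.027, 0.037], 'grip_width': 0.085}
top {'fx': 447.4874484888417, 'fy': 447.4874484888417, 'cx': 321.08156799791817, 'cy': 236.70866748391458, 'R': array([[-0.01829417, -0.99911149, -0.03796784],
       [-0.99547268,  0.02174373, -0.09252753],
       [ 0.09327088,  0.03610323, -0.99498598]]), 't': array([0.03087631, 0.57412086, 0.96245978])}
side {'fx': 493.41587462718127, 'fy': 493.41587462718127, 'cx': 316.7754478694612, 'cy': 234.87164112294752, 'R': array([[-0.92574726, -0.37795388, -0.01195282],
       [-0.27145919,  0.686244  , -0.67481782],
       [ 0.26325257, -0.62146604, -0.73788756]]), 't': array([0.52346908, 0.18233131, 0.80263115])}
```

View pics/top0.png

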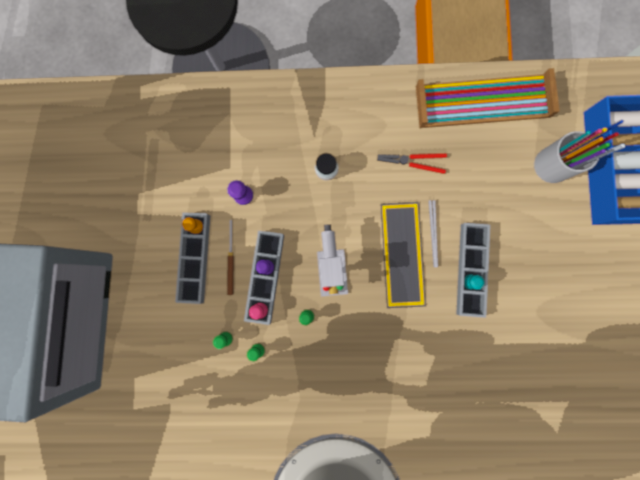

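View pics/side0.png

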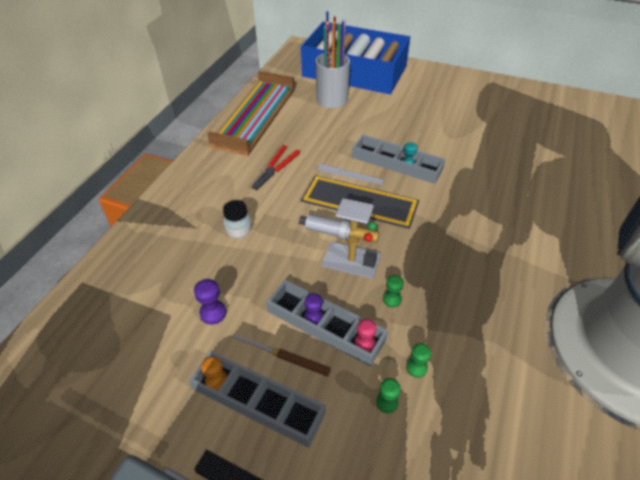

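The tray holding violet (265,267) and pink (258,311) is the one to fill. The amber tray is at about (192,258) and the teal tray at about (474,268). Violet candidates are the small one in the tray and the larger loose one at (240,192). The three green knobs are decoys. I'll enlarge to confirm.

```bash
cat > h.py <<'E'
import numpy as np,cv2
from rig import env
def ray(n,px,z,c=None):
    c=c or env.get_calibration(n)
    d=np.array([(px[0]-c['cx'])/c['fx'],(px[1]-c['cy'])/c['fy'],1])
    o=-c['R'].T@c['t']; w=c['R'].T@d
    return o+w*(z-o[2])/w[2]
def proj(n,X,c=None):
    c=c or env.get_calibration(n); p=c['R']@np.array(X,float)+c['t']
    return np.array([c['fx']*p[0]/p[2]+c['cx'],c['fy']*p[1]/p[2]+c['cy']])
def crop(src,dst,x0,y0,x1,y1,k):
    im=cv2.imread(src)[y0:y1,x0:x1]; cv2.imwrite(dst,cv2.resize(im,None,fx=k,fy=k,interpolation=cv2.INTER_CUBIC))
E
python3 - <<'E'
from h import *
crop("pics/top0.png","pics/top0a.png",165,195,305,335,5) if 0 else crop("pics/top0.png","pics/top0a.png",170,200,300,330,4)
crop("pics/top0.png","pics/top0b.png",370,190,500,320,4)
crop("pics/side0.png","pics/side0a.png",185,270,395,445,3)
E
python3 - <<'E'
import cv2,numpy as np
a=cv2.imread('pics/top0a.png');b=cv2.imread('pics/top0b.png')
cv2.imwrite('pics/a1.png',cv2.resize(a,(600,600),interpolation=cv2.INTER_CUBIC));cv2.imwrite('pics/b1.png',cv2.resize(b,(600,600),interpolation=cv2.INTER_CUBIC))
E
```

```text
(no output)
```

View pics/a1.png

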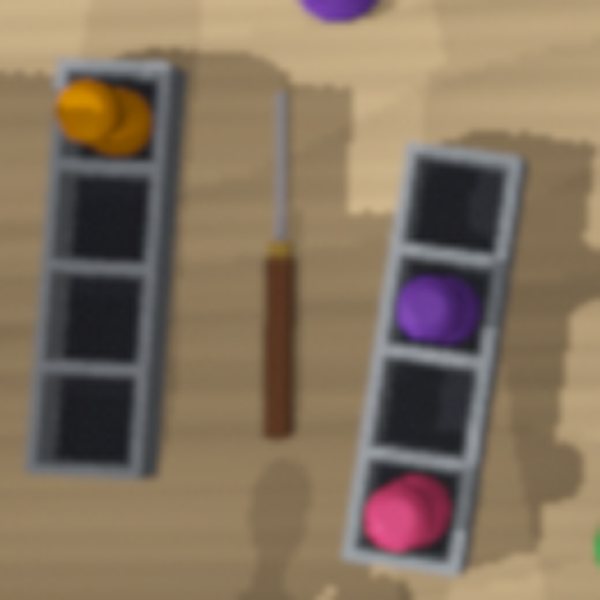

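View pics/b1.png

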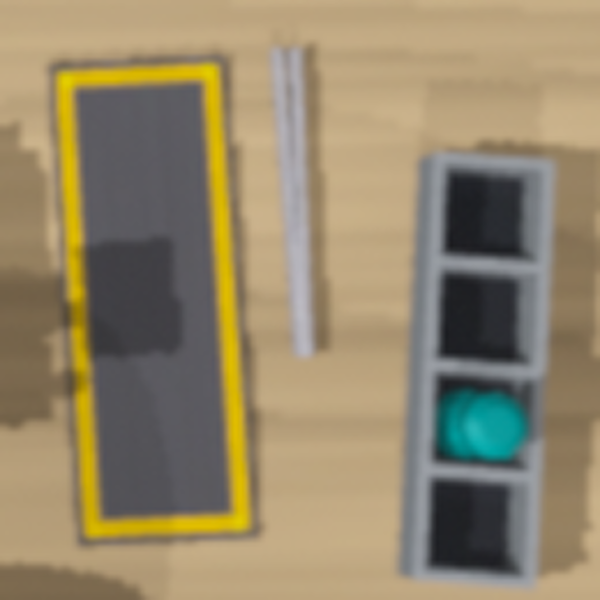

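View pics/side0a.png

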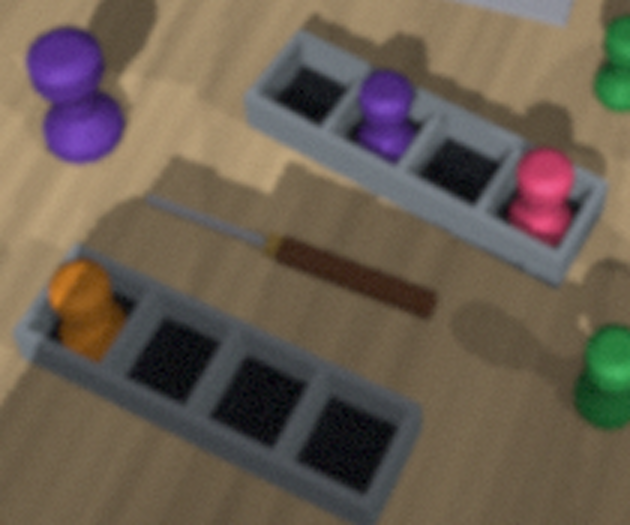

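Crops confirm the tray to fill holds the smaller violet knob and the pink one. The loose big violet knob and the green ones are left alone. Next I'll measure tray, plate and knob poses.

Run:
```python
from h import *
def A(p): return (170+p[0]/4.615-0.4,200+p[1]/4.615-.4)
def B(p): return (370+p[0]/4.615-0.4,190+p[1]/4.615-.4)
D=dict(amb=(A,.03,[(60,62),(172,64),(138,472),(28,470)]),
 A=(A,.03,[(410,145),(524,155),(460,573),(345,560)]),
 teal=(B,.03,[(435,153),(553,157),(531,582),(413,578)]),
 plate=(B,.005,[(50,64),(224,55),(260,534),(80,545)]))
for k,(f,z,c) in D.items():
    P=np.array([ray("top",f(p),z) for p in c])[:,:2]
    L=(np.linalg.norm(P[0]-P[3])+np.linalg.norm(P[1]-P[2]))/2;W=(np.linalg.norm(P[0]-P[1])+np.linalg.norm(P[2]-P[3]))/2
    d=(P[0]+P[1]-P[2]-P[3]); print(k,P.mean(0).round(4),"L",L.round(4),"W",W.round(4),"yaw",np.arctan2(d[1],d[0]).round(4))
for k,f,p in [("amb",A,(88,112)),("vio",A,(431,305)),("pink",A,(395,515)),("teal",B,(493,426))]:
    print(k, ray("top",f(p),.062).round(4))
```

```text
amb [0.5353 0.3087] L 0.1966 W 0.0541 yaw -0.0729
A [0.4886 0.1467] L 0.1996 W 0.0552 yaw -0.1618
teal [ 0.4974 -0.3109] L 0.1993 W 0.0546 yaw -0.1007
plate [ 0.534  -0.1621] L 0.2332 W 0.0855 yaw 0.0331
amb [0.6055 0.3042 0.062 ]
vio [0.5121 0.1431 0.062 ]
pink [0.4164 0.1603 0.062 ]
teal [ 0.4696 -0.3044  0.062 ]
```

Run:
```python
from h import *
for p in [(112,253),(97,390),(25,420)]:
    print(p, ray("top",p,0).round(3))
for p in [(45,250),(48,415),(22,420)]:
    print(p, [ray("top",p,z).round(3)[:2].tolist() for z in (.15,.2,.25,.3)])
A=lambda p:(170+p[0]/4.615-0.4,200+p[1]/4.615-.4)
B=lambda p:(370+p[0]/4.615-0.4,190+p[1]/4.615-.4)
print("pick",[ray("top",A(p),.008).round(3)[:2] for p in [(280,92),(279,245),(279,436)]])
print("tweez",[ray("top",B(p),.005).round(3)[:2] for p in [(288,48),(303,352)]])
print("torch top plate",[ray("top",p,.135).round(3)[:2] for p in [(319,250),(345,250),(320,284),(346,284)]])
print("barrel tip",ray("top",(328,227),.09).round(3))
print("big violet",ray("top",(236,187),.09).round(3))
c=env.get_calibration("top");print("cam",-c['R'].T@c['t'])
c=env.get_calibration("side");print("cam",-c['R'].T@c['t'])
crop("pics/top0.png","pics/k.png",0,230,160,430,3)
env_im=env.get_image("wrist");cv2.imwrite("pics/w0.png",env_im)
```

```text
(112, 253) [0.55  0.503 0.   ]
(97, 390) [0.243 0.53  0.   ]
(25, 420) [0.179 0.693 0.   ]
(45, 250) [[0.549, 0.561], [0.545, 0.528], [0.541, 0.494], [0.537, 0.461]]
(48, 415) [[0.233, 0.543], [0.247, 0.51], [0.262, 0.478], [0.276, 0.446]]
(22, 420) [[0.224, 0.593], [0.239, 0.558], [0.254, 0.523], [0.269, 0.487]]
pick [array([0.62 , 0.227]), array([0.545, 0.227]), array([0.452, 0.227])]
tweez [array([ 0.654, -0.232]), array([ 0.506, -0.233])]
torch top plate [array([0.538, 0.02 ]), array([ 0.537, -0.031]), array([0.472, 0.019]), array([ 0.471, -0.031])]
barrel tip [0.589 0.002 0.09 ]
big violet [0.678 0.195 0.09 ]
cam [ 0.48231701 -0.01638256  1.01192828]
cam [0.32280087 0.57153141 0.72154889]
```

View pics/k.png

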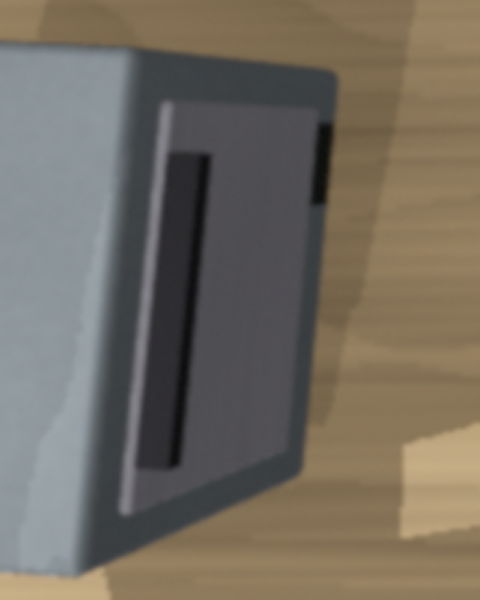

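View pics/w0.png

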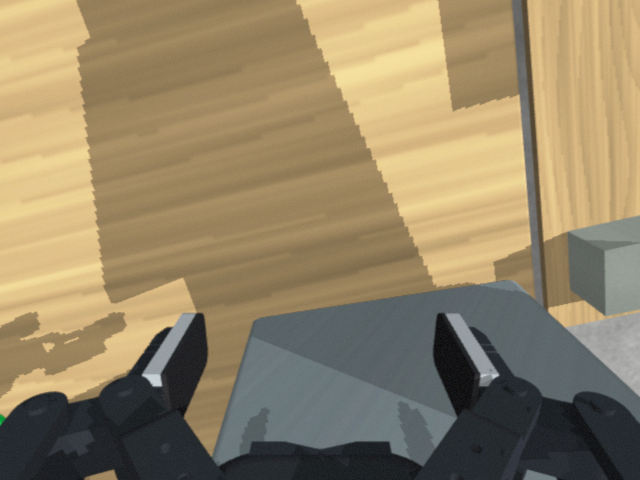

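```bash
cat >> h.py <<'E'
def plan(wps, yawtxt=True, start=None):
    """wps: list of (x,y,z,yaw or None). prints rows in tool frame"""
    s=env.sense(); p0=np.array(s['tool_pos']); R=np.array(s['ee_rot'])
    y0=np.arctan2(R[1,2],R[0,2]); print("t",round(float(s['t']),2),"pose",p0.round(4),"yaw",round(y0,4),"tilt",R[2,0].round(5),"grip",round(float(s['grip_width']),4),"F",np.round(s['contact_force'],1),"q",np.round(s['q'],2))
    # ideal frame from yaw
    Ri=np.array([[0,-np.sin(y0),np.cos(y0)],[0,np.cos(y0),np.sin(y0)],[-1,0,0]])
    prev=p0;py=y0
    from scipy.spatial.transform import Rotation as Ro
    for w in wps:
        d=R.T@(np.array(w[:3])-p0)/.3
        yw=w[3] if w[3] is not None else y0
        Rt=np.array([[0,-np.sin(yw),np.cos(yw)],[0,np.cos(yw),np.sin(yw)],[-1,0,0]])
        rv=Ro.from_matrix(R.T@Rt).as_rotvec()/np.pi
        n=max(np.linalg.norm(np.array(w[:3])-prev)/.0625,abs(yw-py)/.1867)
        print(np.round(np.r_[d,rv],4).tolist(),"rows>=",round(n,1)); prev=np.array(w[:3]);py=yw
E
python3 -c "
from h import *
plan([(.148,.607,.33,None),(.2,.38,.33,-.16),(.40,.30,.26,-.073)])"
```

```text
t 0.15 pose [0.1478 0.607  0.2308] yaw -0.2388 tilt -1.0 grip 0.0853 F [-0.4 -0.4  1. ] q [ 1.24  0.49  1.35 -0.    1.3  -0.1 ]
[-0.3305, -0.0002, 0.0008, 0.0, -0.0, 0.0003] rows>= 1.6
[-0.3299, -0.6944, 0.3482, -0.0251, -0.0, 0.0003] rows>= 3.7
[-0.0965, -0.7955, 1.059, -0.0528, -0.0, 0.0003] rows>= 3.6
```

>>> {"name": "arm_command", "arguments": {"steps": [[-0.33,0,0,0,0,0],[-0.33,0,0,0,0,0],[-0.33,-0.694,0.348,-0.025,0,0],[-0.33,-0.694,0.348,-0.025,0,0],[-0.33,-0.694,0.348,-0.025,0,0],[-0.33,-0.694,0.348,-0.025,0,0],[-0.33,-0.694,0.348,-0.025,0,0],[-0.1,-0.78,0.98,-0.053,0,0],[-0.1,-0.78,0.98,-0.053,0,0],[-0.1,-0.78,0.98,-0.053,0,0],[-0.1,-0.78,0.98,-0.053,0,0],[-0.1,-0.78,0.98,-0.053,0,0]], "claw": 0.3, "grip_force": 25}}

```text
t: 1.65
tool_pos: [0.3785, 0.3105, 0.2607]
ee_rot: [[-0.001, 0.074, 0.997], [-0.0, 0.997, -0.074], [-1.0, -0.001, -0.001]]
contact_force: [-0.3, 0.6, -0.3]
grip_width: 0.0554
```

```bash
python3 -c "
from h import *
plan([(.6055,.3042,.16,-.073),(.6055,.3042,.11,-.073)])"
```

```text
t 1.65 pose [0.3785 0.3105 0.2607] yaw -0.0736 tilt -1.0 grip 0.0554 F [-0.3  0.6 -0.3] q [ 0.56  0.27  1.63  0.    1.24 -0.93]
[0.3349, 0.0349, 0.7565, -0.0002, -0.0003, 0.0002] rows>= 4.0
[0.5016, 0.035, 0.7567, -0.0002, -0.0003, 0.0002] rows>= 0.8
```

>>> {"name": "arm_command", "arguments": {"steps": [[0.3,0.035,0.756,0,0,0],[0.3,0.035,0.756,0,0,0],[0.3,0.035,0.756,0,0,0],[0.3,0.035,0.756,0,0,0],[0.4,0.035,0.756,0,0,0],[0.4,0.035,0.756,0,0,0]]}}

```text
t: 2.4
tool_pos: [0.603, 0.3054, 0.1397]
ee_rot: [[-0.004, 0.071, 0.997], [-0.001, 0.997, -0.071], [-1.0, -0.001, -0.004]]
contact_force: [-1.5, 0.2, 0.4]
grip_width: 0.0558
```

Run:
```python
from h import *
plan([(.6055,.3042,.036,-.073)])
c=env.get_calibration("wrist");im=env.get_image("wrist");np.save("wc.npy",c,allow_pickle=True)
for X in [(.6055,.3042,.063),(.6055,.3042,.053)]:
    print(proj("wrist",X,c))
# draw model rim
def rim(im,n,c,x,y,yaw,z0=0):
    R=np.array([[np.cos(yaw),-np.sin(yaw)],[np.sin(yaw),np.cos(yaw)]])
    P=[R@np.array(q)+[x,y] for q in [(-.1005,-.028),(.1005,-.028),(.1005,.028),(-.1005,.028)]]
    pts=np.array([proj(n,(*p,z0+.03),c) for p in P]).astype(int); cv2.polylines(im,[pts],True,(0,0,255),1)
rim(im,"wrist",c,.5353,.3087,-.0729); rim(im,"wrist",c,.4886,.1467,-.1618)
cv2.imwrite("pics/w1.png",im)
```

```text
t 2.4 pose [0.603  0.3054 0.1397] yaw -0.0711 tilt -0.99999 grip 0.0558 F [-1.5  0.2  0.4] q [ 0.38  0.66  1.3   0.    1.19 -1.12]
[0.3455, -0.003, 0.0099, 0.0006, -0.0012, 0.0005] rows>= 1.7
[318.1768131  253.14228834]
[318.2998419  247.32514719]
```

View pics/w1.png

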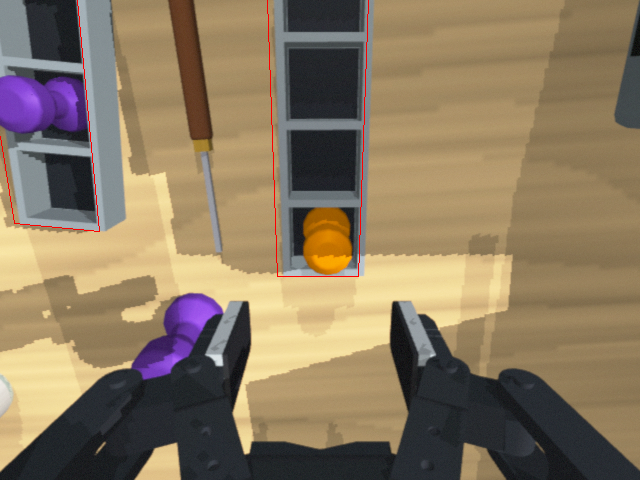

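>>> {"name": "arm_command", "arguments": {"steps": [[0,0,0,0,0,0],[0,0,0,0,0,0]]}}

```text
t: 2.7
tool_pos: [0.6051, 0.3051, 0.1429]
ee_rot: [[0.002, 0.072, 0.997], [0.001, 0.997, -0.072], [-1.0, 0.001, 0.002]]
contact_force: [-0.4, 0.2, 0.4]
grip_width: 0.0555
```

```bash
cat >> h.py <<'E'
def rim(im,n,c,x,y,yaw,z0=0):
    R=np.array([[np.cos(yaw),-np.sin(yaw)],[np.sin(yaw),np.cos(yaw)]])
    P=[R@np.array(q)+[x,y] for q in [(-.1005,-.028),(.1005,-.028),(.1005,.028),(-.1005,.028)]]
    pts=np.array([proj(n,(*p,z0+.03),c) for p in P]).astype(int); cv2.polylines(im,[pts],True,(0,0,255),1)
def dome(im,n,c,x,y,z):
    a=np.linspace(0,6.28,40)
    pts=np.array([proj(n,(x+.015*np.cos(t),y+.015*np.sin(t),z),c) for t in a]).astype(int); cv2.polylines(im,[pts],True,(0,255,0),1)
E
python3 - <<'E'
from h import *
plan([(.6055,.3042,.036,-.073)])
c=env.get_calibration("wrist");im=env.get_image("wrist")
rim(im,"wrist",c,.5353,.3087,-.0729); rim(im,"wrist",c,.4886,.1467,-.1618)
dome(im,"wrist",c,.6055,.3042,.059)
for p in [(328,248),(328,252)]: print(ray("wrist",p,.06,c))
cv2.imwrite("pics/w2.png",im)
E
```

```text
t 2.7 pose [0.6051 0.3051 0.1429] yaw -0.0717 tilt -1.0 grip 0.0555 F [-0.4  0.2  0.4] q [ 0.38  0.65  1.3   0.    1.19 -1.12]
[0.3564, -0.0033, 0.0008, 0.0004, 0.0006, -0.0003] rows>= 1.7
[0.60765086 0.3100193  0.06      ]
[0.61023688 0.30985044 0.06      ]
```

View pics/w2.png

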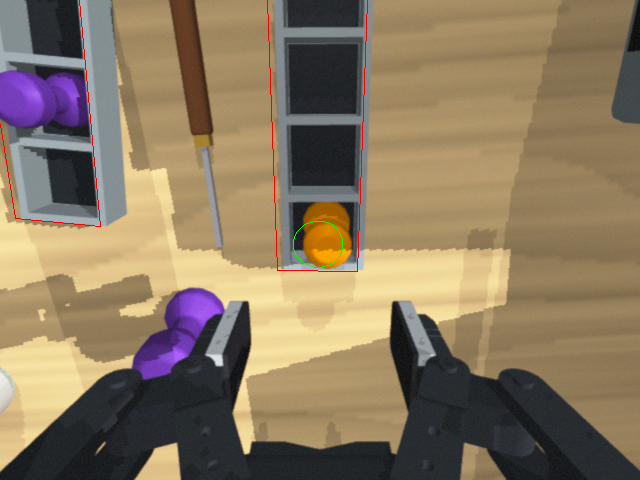

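Run:
```python
from h import *
plan([(.607,.308,.07,-.073),(.607,.308,.032,-.073)])
```

```text
t 2.75 pose [0.6052 0.305  0.1427] yaw -0.0718 tilt -1.0 grip 0.0554 F [-0.3  0.8  0.2] q [ 0.38  0.65  1.3  -0.    1.19 -1.12]
[0.2422, 0.0104, 0.005, 0.0004, 0.0005, -0.0002] rows>= 1.2
[0.3689, 0.0103, 0.0048, 0.0004, 0.0005, -0.0002] rows>= 0.6
```

>>> {"name": "arm_command", "arguments": {"steps": [[0.12,0.01,0.005,0,0,0],[0.24,0.01,0.005,0,0,0],[0.3,0.01,0.005,0,0,0],[0.34,0.01,0.005,0,0,0],[0.367,0.01,0.005,0,0,0],[0.367,0.01,0.005,0,0,0]]}}

```text
t: 3.5
tool_pos: [0.607, 0.3074, 0.0314]
ee_rot: [[0.0, 0.072, 0.997], [0.0, 0.997, -0.072], [-1.0, 0.0, 0.0]]
contact_force: [-0.5, -0.6, 0.3]
grip_width: 0.0554
```

>>> {"name": "arm_command", "arguments": {"steps": [[0,0,0,0,0,0],[0,0,0,0,0,0],[0,0,0,0,0,0],[0,0,0,0,0,0]], "claw": -0.6, "grip_force": 25}}

```text
t: 4.0
tool_pos: [0.6073, 0.3076, 0.0319]
ee_rot: [[0.001, 0.072, 0.997], [0.001, 0.997, -0.072], [-1.0, 0.001, 0.001]]
contact_force: [-0.2, 0.4, 5.9]
grip_width: 0.0293
```

Run:
```python
from h import *
plan([])
im=env.get_image("wrist");cv2.imwrite("pics/w3.png",im[200:])
```

```text
t 4.0 pose [0.6073 0.3076 0.0319] yaw -0.0723 tilt -1.0 grip 0.0293 F [-0.2  0.4  5.9] q [ 0.38  0.79  1.37  0.    0.98 -1.12]
```

View pics/w3.png

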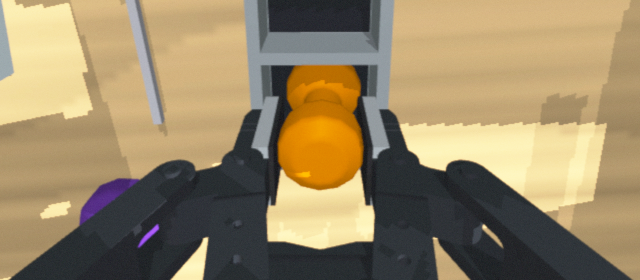

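Run:
```python
from h import *
plan([(.607,.3076,.15,-.073),(.561,.1353,.15,-.162)])
```

```text
t 4.05 pose [0.6073 0.3076 0.0319] yaw -0.0723 tilt -1.0 grip 0.0292 F [0.5 1.2 6.8] q [ 0.38  0.79  1.37  0.    0.98 -1.12]
[-0.3937, 0.0003, -0.0006, 0.0002, 0.0004, -0.0002] rows>= 1.9
[-0.3942, -0.5837, -0.112, 0.0286, 0.0004, -0.0002] rows>= 2.9
```

>>> {"name": "arm_command", "arguments": {"steps": [[-0.04,0,0,0,0,0],[-0.12,0,0,0,0,0],[-0.25,0,0,0,0,0],[-0.39,0,0,0,0,0],[-0.39,-0.15,-0.03,0.01,0,0],[-0.39,-0.3,-0.06,0.02,0,0],[-0.39,-0.45,-0.09,0.0285,0,0],[-0.39,-0.55,-0.105,0.0285,0,0],[-0.39,-0.584,-0.112,0.0285,0,0],[-0.39,-0.584,-0.112,0.0285,0,0],[-0.39,-0.584,-0.112,0.0285,0,0]]}}

```text
t: 5.42
tool_pos: [0.561, 0.136, 0.1483]
ee_rot: [[0.0, 0.16, 0.987], [0.0, 0.987, -0.16], [-1.0, 0.0, 0.0]]
contact_force: [1.4, -0.3, -0.8]
grip_width: 0.029
```

Run:
```python
from h import *
plan([(.561,.135,.06,-.162),(.561,.135,.032,-.162)])
c=env.get_calibration("wrist");im=env.get_image("wrist")
rim(im,"wrist",c,.4886,.1467,-.1618)
cv2.imwrite("pics/w4.png",im)
cv2.imwrite("pics/s4.png",env.get_image("side"));crop("pics/s4.png","pics/s4c.png",180,200,420,400,3)
```

```text
t 5.42 pose [0.561  0.136  0.1483] yaw -0.1611 tilt -1.0 grip 0.029 F [ 1.4 -0.3 -0.8] q [ 0.13  0.52  1.56  0.    1.06 -1.28]
[0.2945, -0.0033, 0.0003, 0.0003, 0.0001, -0.0001] rows>= 1.4
[0.3878, -0.0033, 0.0003, 0.0003, 0.0001, -0.0001] rows>= 0.4
```

View pics/w4.png

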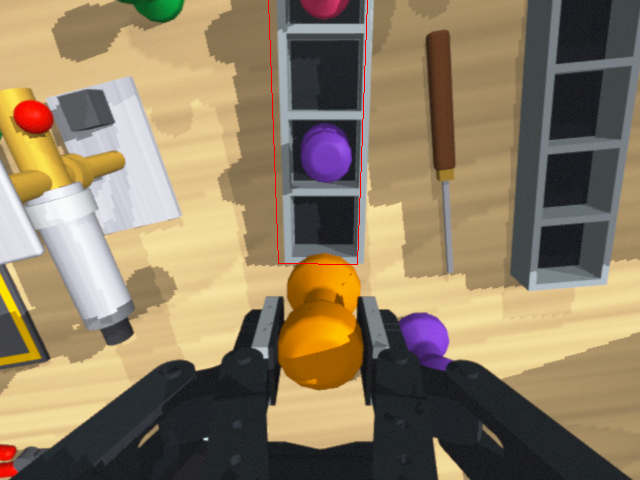

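View pics/s4c.png

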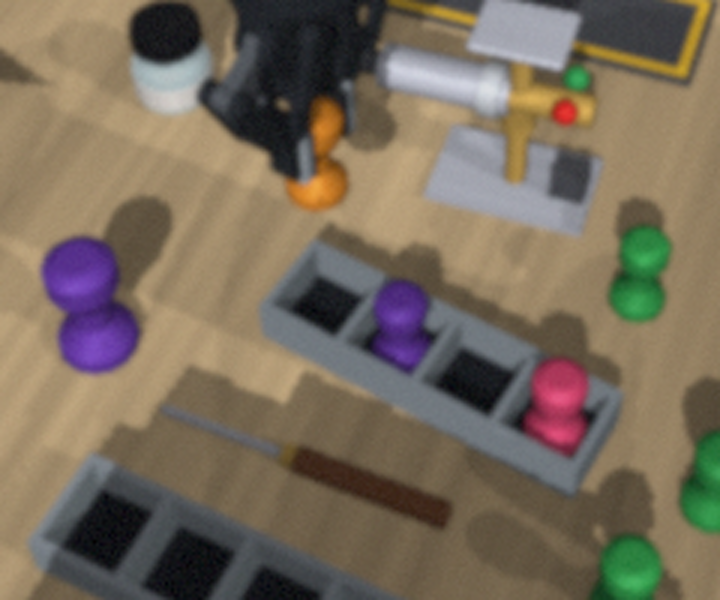

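>>> {"name": "arm_command", "arguments": {"steps": [[0.1,-0.003,-0.003,0,0,0],[0.2,-0.003,-0.003,0,0,0],[0.26,-0.003,-0.003,0,0,0],[0.3,-0.003,-0.003,0,0,0],[0.33,-0.003,-0.003,0,0,0],[0.345,-0.003,-0.003,0,0,0]]}}

```text
t: 6.28
tool_pos: [0.5597, 0.1344, 0.0445]
ee_rot: [[0.0, 0.161, 0.987], [0.0, 0.987, -0.161], [-1.0, 0.0, 0.0]]
contact_force: [0.8, -0.2, -0.7]
grip_width: 0.0296
```

Run:
```python
from h import *
plan([(.560,.135,.0325,-.162)])
cv2.imwrite("pics/s5.png",env.get_image("side"));crop("pics/s5.png","pics/s5c.png",220,220,420,370,4)
```

```text
t 6.28 pose [0.5597 0.1344 0.0445] yaw -0.1617 tilt -1.0 grip 0.0296 F [ 0.8 -0.2 -0.7] q [ 0.13  0.67  1.65 -0.    0.83 -1.28]
[0.0399, 0.002, 0.0005, 0.0001, 0.0, -0.0] rows>= 0.2
```

View pics/s5c.png

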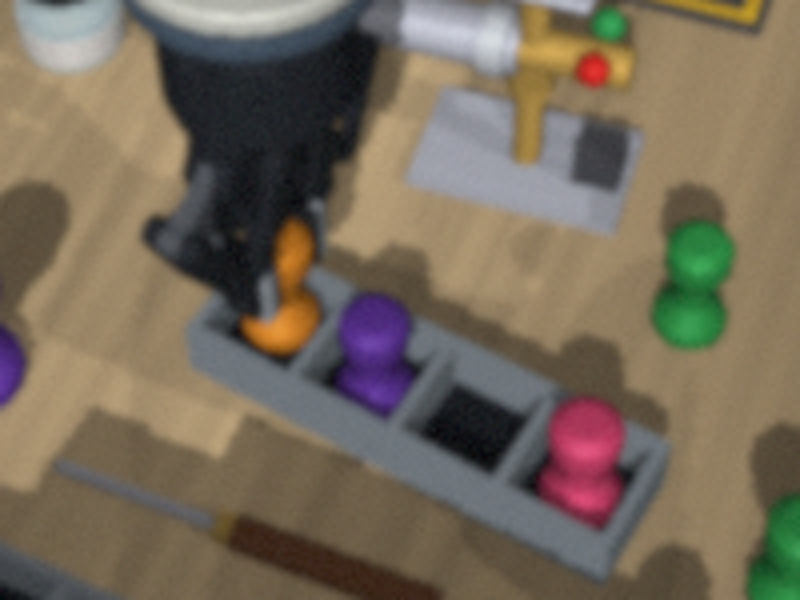

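The amber foot is inside the pocket at crop (282,320) with no contact force, so I lower it and release.

>>> {"name": "arm_command", "arguments": {"steps": [[0.02,0.002,0,0,0,0],[0.036,0.002,0,0,0,0],[0.038,0.002,0,0,0,0],[0.038,0.002,0,0,0,0]]}}

```text
t: 6.82
tool_pos: [0.5598, 0.1349, 0.0333]
ee_rot: [[0.0, 0.161, 0.987], [0.0, 0.987, -0.161], [-1.0, 0.0, 0.0]]
contact_force: [0.5, 0.2, -0.8]
grip_width: 0.0292
```

>>> {"name": "arm_command", "arguments": {"steps": [[0,0,0,0,0,0],[0,0,0,0,0,0],[0,0,0,0,0,0],[-0.04,0,0,0,0,0],[-0.15,0,0,0,0,0],[-0.36,0,0,0,0,0],[-0.5,0,0,0,0,0],[-0.5,0,0,0,0,0]], "claw": 0.3}}

```text
t: 7.82
tool_pos: [0.5615, 0.1351, 0.1874]
ee_rot: [[0.007, 0.161, 0.987], [0.001, 0.987, -0.161], [-1.0, 0.002, 0.006]]
contact_force: [0.5, 0.2, 0.5]
grip_width: 0.0556
```

Run:
```python
from h import *
plan([(.53,0.0,.26,-.13),(.45,-.17,.25,-.1),(.4696,-.3050,.25,-.1),(.4696,-.3050,.14,-.1)])
cv2.imwrite("pics/s6.png",env.get_image("side"));crop("pics/s6.png","pics/s6c.png",180,220,420,400,3)
```

```text
t 7.83 pose [0.5615 0.1351 0.1874] yaw -0.1618 tilt -0.99998 grip 0.0556 F [0.5 0.2 0.5] q [ 0.13  0.47  1.53  0.    1.14 -1.28]
[-0.243, -0.461, -0.0294, -0.0101, 0.0021, -0.0006] rows>= 2.5
[-0.212, -1.0633, -0.2015, -0.0197, 0.0021, -0.0006] rows>= 3.0
[-0.212, -1.4969, -0.0646, -0.0197, 0.0021, -0.0006] rows>= 2.2
[0.1547, -1.4976, -0.0669, -0.0197, 0.0021, -0.0006] rows>= 1.8
```

View pics/s6c.png

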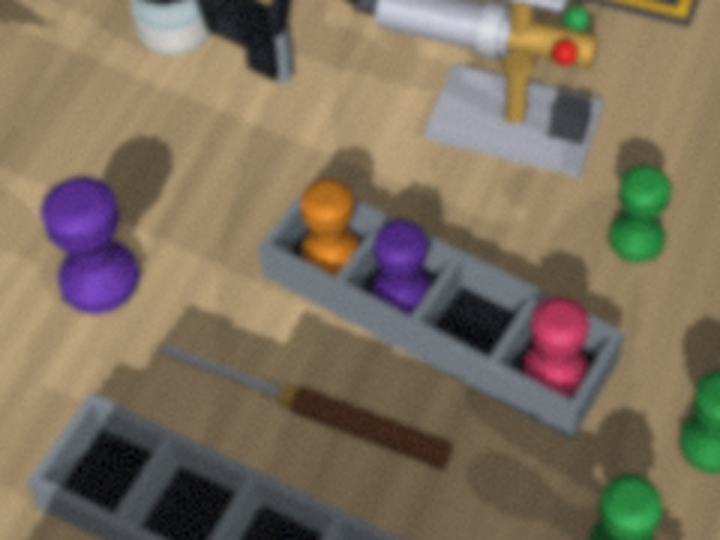

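>>> {"name": "arm_command", "arguments": {"steps": [[-0.24,-0.15,-0.03,0,0,0],[-0.24,-0.36,-0.06,-0.01,0,0],[-0.24,-0.56,-0.1,-0.02,0,0],[-0.24,-0.76,-0.15,-0.02,0,0],[-0.24,-0.98,-0.2,-0.02,0,0],[-0.24,-0.98,-0.2,-0.02,0,0]]}}

```text
t: 8.62
tool_pos: [0.4512, -0.148, 0.2544]
ee_rot: [[-0.002, 0.102, 0.995], [0.0, 0.995, -0.102], [-1.0, 0.0, -0.002]]
contact_force: [0.4, 0.1, 0.2]
grip_width: 0.0555
```

Run:
```python
from h import *
plan([(.4696,-.3050,.25,-.1),(.4696,-.3050,.14,-.1)])
```

```text
t 8.62 pose [ 0.4512 -0.148   0.2544] yaw -0.102 tilt -1.0 grip 0.0555 F [0.4 0.1 0.2] q [-0.44  0.26  1.67 -0.    1.22 -1.91]
[0.0141, -0.5145, 0.1144, -0.0006, -0.0007, -0.0001] rows>= 2.5
[0.3808, -0.5146, 0.1152, -0.0006, -0.0007, -0.0001] rows>= 1.8
```

>>> {"name": "arm_command", "arguments": {"steps": [[0.01,-0.2,0.05,0,0,0],[0.02,-0.4,0.1,0,0,0],[0.1,-0.51,0.115,0,0,0],[0.25,-0.515,0.115,0,0,0],[0.36,-0.515,0.115,0,0,0],[0.36,-0.515,0.115,0,0,0],[0.36,-0.515,0.115,0,0,0]]}}

```text
t: 9.5
tool_pos: [0.4724, -0.3029, 0.148]
ee_rot: [[0.0, 0.099, 0.995], [-0.0, 0.995, -0.099], [-1.0, -0.0, 0.0]]
contact_force: [0.1, -1.3, 0.4]
grip_width: 0.0556
```

Run:
```python
from h import *
plan([(.470,-.306,.08,-.1),(.470,-.306,.032,-.1)])
c=env.get_calibration("wrist");im=env.get_image("wrist")
rim(im,"wrist",c,.4974,-.3109,-.1007); dome(im,"wrist",c,.4696,-.3044,.059);print(ray("wrist",(330,240),.06,c))
cv2.imwrite("pics/w7.png",im)
```

```text
t 9.5 pose [ 0.4724 -0.3029  0.148 ] yaw -0.0988 tilt -1.0 grip 0.0556 F [ 0.1 -1.3  0.4] q [-0.68  0.5   1.6  -0.    1.04 -2.15]
[0.2266, -0.0112, -0.007, 0.0004, 0.0001, 0.0] rows>= 1.1
[0.3866, -0.0112, -0.007, 0.0004, 0.0001, 0.0] rows>= 0.8
[ 0.47172356 -0.29650103  0.06      ]
```

View pics/w7.png

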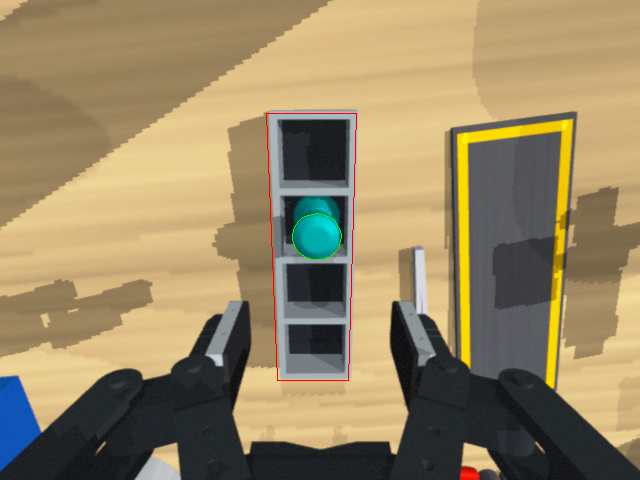

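>>> {"name": "arm_command", "arguments": {"steps": [[0.12,-0.008,-0.008,0,0,0],[0.24,-0.008,-0.008,0,0,0],[0.32,-0.008,-0.008,0,0,0],[0.36,-0.008,-0.008,0,0,0],[0.387,-0.008,-0.008,0,0,0],[0.387,-0.008,-0.008,0,0,0]]}}

```text
t: 10.3
tool_pos: [0.4698, -0.3051, 0.0316]
ee_rot: [[0.0, 0.099, 0.995], [-0.0, 0.995, -0.099], [-1.0, -0.0, 0.0]]
contact_force: [-0.4, 0.2, 0.4]
grip_width: 0.0553
```

>>> {"name": "arm_command", "arguments": {"steps": [[0,0,0,0,0,0],[0,0,0,0,0,0],[0,0,0,0,0,0],[0,0,0,0,0,0]], "claw": -0.6}}

```text
t: 10.8
tool_pos: [0.4699, -0.3052, 0.0319]
ee_rot: [[0.001, 0.099, 0.995], [-0.001, 0.995, -0.099], [-1.0, -0.001, 0.001]]
contact_force: [-1.1, 0.2, 7.4]
grip_width: 0.0295
```

Run:
```python
from h import *
plan([(.45,-.28,.26,-.1),(.44,-.02,.26,-.1)])
im=env.get_image("wrist");cv2.imwrite("pics/w8.png",im[150:])
```

```text
t 10.8 pose [ 0.4699 -0.3052  0.0319] yaw -0.099 tilt -1.0 grip 0.0295 F [-1.1  0.2  7.4] q [-0.68  0.67  1.69 -0.    0.78 -2.15]
[-0.7604, 0.0766, -0.0737, 0.0003, 0.0003, 0.0002] rows>= 3.7
[-0.7611, 0.9357, -0.1925, 0.0003, 0.0003, 0.0002] rows>= 4.2
```

View pics/w8.png

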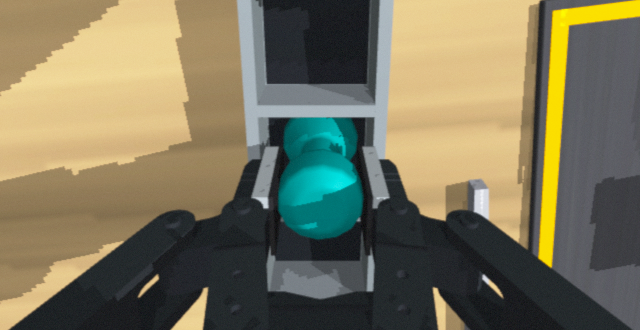

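>>> {"name": "arm_command", "arguments": {"steps": [[-0.04,0,0,0,0,0],[-0.15,0,0,0,0,0],[-0.32,0,0,0,0,0],[-0.5,0,0,0,0,0],[-0.68,0.1,-0.03,0,0,0],[-0.76,0.28,-0.07,0,0,0],[-0.76,0.46,-0.1,0,0,0],[-0.76,0.64,-0.14,0,0,0],[-0.76,0.8,-0.17,0,0,0],[-0.76,0.93,-0.19,0,0,0]]}}

```text
t: 12.1
tool_pos: [0.4396, -0.0199, 0.2601]
ee_rot: [[0.001, 0.098, 0.995], [-0.0, 0.995, -0.098], [-1.0, 0.0, 0.001]]
contact_force: [1.1, -0.7, -0.2]
grip_width: 0.0294
```

Run:
```python
from h import *
plan([(.464,.150,.26,-.162),(.464,.150,.15,-.162)])
```

```text
t 12.1 pose [ 0.4396 -0.0199  0.2601] yaw -0.0985 tilt -1.0 grip 0.0294 F [ 1.1 -0.7 -0.2] q [-0.18  0.2   1.73  0.    1.21 -1.65]
[0.0002, 0.5714, 0.0251, 0.0202, 0.0002, -0.0] rows>= 2.7
[0.3669, 0.5714, 0.0248, 0.0202, 0.0002, -0.0] rows>= 1.8
```

>>> {"name": "arm_command", "arguments": {"steps": [[0,0.18,0.01,0.01,0,0],[0,0.36,0.02,0.02,0,0],[0,0.5,0.025,0.02,0,0],[0.06,0.571,0.025,0.02,0,0],[0.2,0.571,0.025,0.02,0,0],[0.36,0.571,0.025,0.02,0,0],[0.36,0.571,0.025,0.02,0,0],[0.36,0.571,0.025,0.02,0,0]]}}

```text
t: 13.1
tool_pos: [0.4655, 0.1481, 0.1529]
ee_rot: [[0.001, 0.161, 0.987], [0.0, 0.987, -0.161], [-1.0, 0.0, 0.001]]
contact_force: [1.0, 0.2, -0.4]
grip_width: 0.0288
```

Run:
```python
from h import *
plan([(.464,.150,.06,-.162),(.464,.150,.045,-.162),(.464,.150,.033,-.162)])
c=env.get_calibration("wrist");im=env.get_image("wrist")
rim(im,"wrist",c,.4886,.1467,-.1618)
cv2.imwrite("pics/w9.png",im)
cv2.imwrite("pics/s9.png",env.get_image("side"));crop("pics/s9.png","pics/s9c.png",240,220,440,370,4)
```

```text
t 13.1 pose [0.4655 0.1481 0.1529] yaw -0.162 tilt -1.0 grip 0.0288 F [ 1.   0.2 -0.4] q [ 0.19  0.41  1.77  0.    0.96 -1.22]
[0.3096, 0.0051, -0.0064, 0.0, 0.0004, -0.0002] rows>= 1.5
[0.3596, 0.0051, -0.0065, 0.0, 0.0004, -0.0002] rows>= 0.2
[0.3996, 0.0051, -0.0065, 0.0, 0.0004, -0.0002] rows>= 0.2
```

View pics/w9.png

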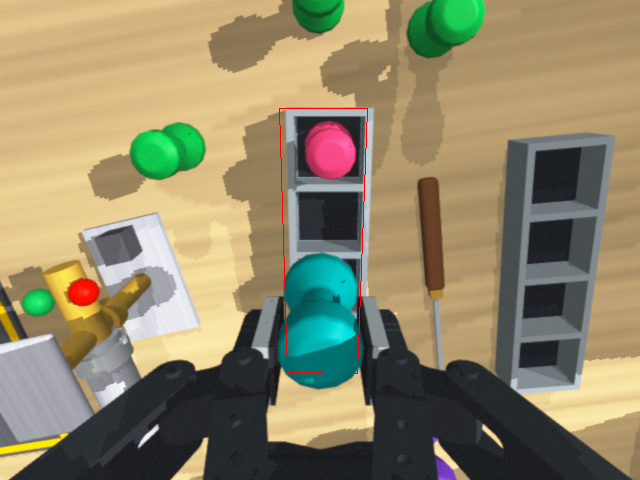

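View pics/s9c.png

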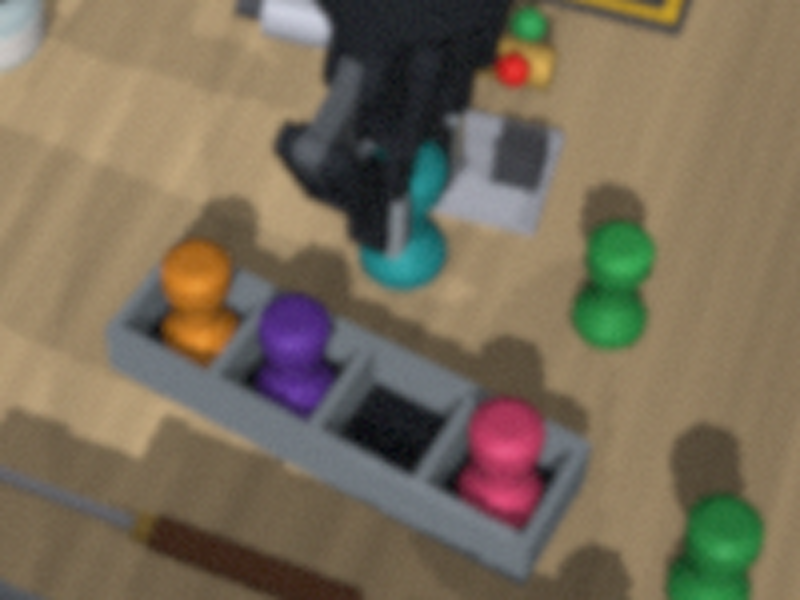

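>>> {"name": "arm_command", "arguments": {"steps": [[0.1,0.007,-0.006,0,0,0],[0.21,0.007,-0.006,0,0,0],[0.28,0.007,-0.006,0,0,0],[0.31,0.007,-0.006,0,0,0],[0.34,0.007,-0.006,0,0,0],[0.36,0.007,-0.006,0,0,0]]}}

```text
t: 13.95
tool_pos: [0.4639, 0.1505, 0.0435]
ee_rot: [[0.001, 0.161, 0.987], [0.0, 0.987, -0.161], [-1.0, 0.0, 0.001]]
contact_force: [-0.2, 0.1, -0.8]
grip_width: 0.0288
```

Run:
```python
from h import *
plan([(.464,.1505,.033,-.162)])
cv2.imwrite("pics/s10.png",env.get_image("side"));crop("pics/s10.png","pics/s10c.png",240,220,440,370,4)
```

```text
t 13.95 pose [0.4639 0.1505 0.0435] yaw -0.1618 tilt -1.0 grip 0.0288 F [-0.2  0.1 -0.8] q [ 0.19  0.59  1.87 -0.    0.68 -1.22]
[0.0349, 0.0, 0.0004, 0.0001, 0.0003, -0.0001] rows>= 0.2
```

View pics/s10c.png

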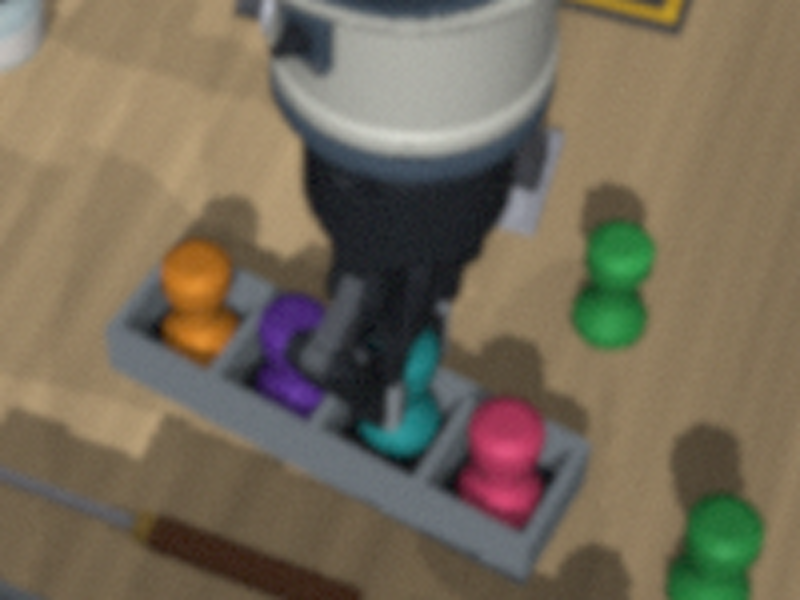

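Teal is inside its pocket, so I lower, release and rise. Next is the amber tray.

>>> {"name": "arm_command", "arguments": {"steps": [[0.018,0,0,0,0,0],[0.034,0,0,0,0,0],[0.035,0,0,0,0,0],[0.035,0,0,0,0,0]]}}

```text
t: 14.5
tool_pos: [0.4634, 0.1504, 0.0327]
ee_rot: [[-0.0, 0.161, 0.987], [-0.0, 0.987, -0.161], [-1.0, -0.0, -0.0]]
contact_force: [-0.4, 0.0, -0.5]
grip_width: 0.0288
```

>>> {"name": "arm_command", "arguments": {"steps": [[0,0,0,0,0,0],[0,0,0,0,0,0],[0,0,0,0,0,0],[-0.04,0,0,0,0,0],[-0.15,0,0,0,0,0],[-0.36,0,0,0,0,0],[-0.4,0,0,0,0,0],[-0.4,0,0,0,0,0]], "claw": 0.3}}

```text
t: 15.5
tool_pos: [0.4637, 0.1505, 0.1538]
ee_rot: [[0.002, 0.161, 0.987], [0.0, 0.987, -0.161], [-1.0, 0.001, 0.002]]
contact_force: [-1.2, 0.4, -1.4]
grip_width: 0.0556
```

Run:
```python
from h import *
plan([(.535,.309,.15,-.073)])
cv2.imwrite("pics/s11.png",env.get_image("side"));crop("pics/s11.png","pics/s11c.png",180,220,420,400,3)
```

```text
t 15.5 pose [0.4637 0.1505 0.1538] yaw -0.1618 tilt -1.0 grip 0.0556 F [-1.2  0.4 -1.4] q [ 0.19  0.4   1.77  0.    0.96 -1.22]
[0.0133, 0.5596, 0.1493, -0.0283, 0.0007, -0.0002] rows>= 2.8
```

View pics/s11c.png

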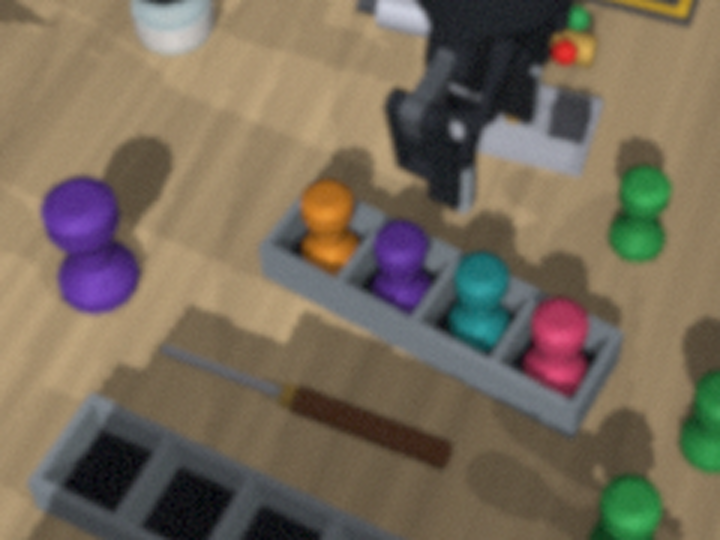

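>>> {"name": "arm_command", "arguments": {"steps": [[0,0.19,0.05,-0.01,0,0],[0,0.37,0.1,-0.02,0,0],[0,0.52,0.14,-0.028,0,0],[0,0.56,0.149,-0.028,0,0],[0,0.56,0.149,-0.028,0,0],[0,0.56,0.149,-0.028,0,0]], "claw": 1}}

```text
t: 16.3
tool_pos: [0.5338, 0.3078, 0.152]
ee_rot: [[-0.002, 0.075, 0.997], [-0.001, 0.997, -0.075], [-1.0, -0.001, -0.002]]
contact_force: [0.1, -0.2, 0.5]
grip_width: 0.0856
```

Run:
```python
from h import *
plan([(.535,.310,.08,-.073),(.535,.310,.006,-.073)])
c=env.get_calibration("wrist");im=env.get_image("wrist")
rim(im,"wrist",c,.5353,.3087,-.0729)
cv2.imwrite("pics/w12.png",im);np.save("c12.npy",c)
```

```text
t 16.3 pose [0.5338 0.3078 0.152 ] yaw -0.0747 tilt -1.0 grip 0.0856 F [ 0.1 -0.2  0.5] q [ 0.43  0.56  1.46 -0.    1.12 -1.07]
[0.2398, 0.008, 0.0039, -0.0005, -0.0005, 0.0003] rows>= 1.2
[0.4865, 0.0083, 0.0043, -0.0005, -0.0005, 0.0003] rows>= 1.2
```

View pics/w12.png

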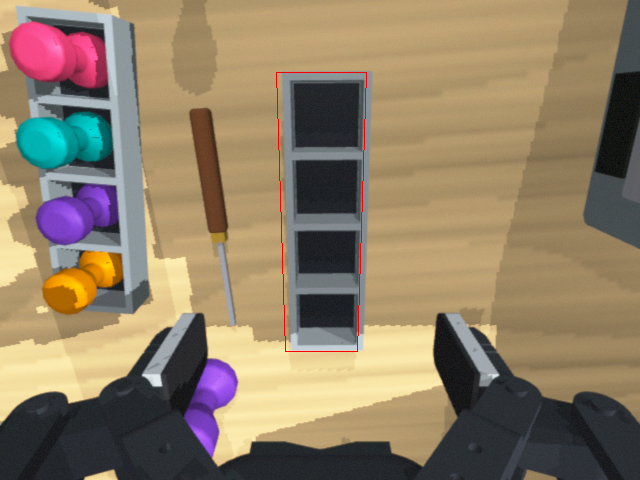

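>>> {"name": "arm_command", "arguments": {"steps": [[0.12,0.008,0.004,0,0,0],[0.24,0.008,0.004,0,0,0],[0.34,0.008,0.004,0,0,0],[0.42,0.008,0.004,0,0,0],[0.46,0.008,0.004,0,0,0],[0.483,0.008,0.004,0,0,0],[0.483,0.008,0.004,0,0,0]]}}

```text
t: 17.23
tool_pos: [0.5361, 0.3112, 0.008]
ee_rot: [[0.0, 0.074, 0.997], [0.0, 0.997, -0.074], [-1.0, 0.0, 0.0]]
contact_force: [0.1, -0.2, 1.0]
grip_width: 0.0855
```

>>> {"name": "arm_command", "arguments": {"steps": [[0,0,0,0,0,0],[0,0,0,0,0,0],[0,0,0,0,0,0],[0,0,0,0,0,0]], "claw": -0.1, "grip_force": 40}}

```text
t: 17.73
tool_pos: [0.5363, 0.3115, 0.0086]
ee_rot: [[0.001, 0.074, 0.997], [0.0, 0.997, -0.074], [-1.0, 0.0, 0.001]]
contact_force: [-1.2, -1.7, 6.9]
grip_width: 0.0551
```

Run:
```python
from h import *
plan([])
im=env.get_image("wrist");cv2.imwrite("pics/w13.png",im)
```

```text
t 17.73 pose [0.5363 0.3115 0.0086] yaw -0.0737 tilt -1.0 grip 0.0551 F [-1.2 -1.7  6.9] q [ 0.43  0.76  1.55 -0.    0.83 -1.07]
```

View pics/w13.png

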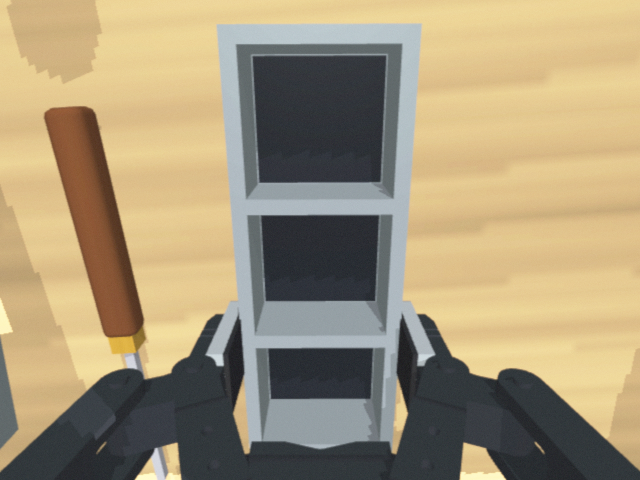

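>>> {"name": "arm_command", "arguments": {"steps": [[-0.03,0,0,0,0,0],[-0.1,0,0,0,0,0],[-0.25,0,0,0,0,0],[-0.45,0,0,0,0,0],[-0.65,0,0,0,0,0],[-0.82,0,0,0,0,0],[-0.82,-0.15,0,0,0,0],[-0.82,-0.32,0,0,0,0],[-0.82,-0.5,0,0,0,0],[-0.82,-0.68,0,0,0,0],[-0.82,-0.86,0,0,0,0],[-0.82,-0.98,0,0,0,0]]}}

```text
t: 19.27
tool_pos: [0.5136, 0.0161, 0.2545]
ee_rot: [[0.001, 0.075, 0.997], [-0.0, 0.997, -0.075], [-1.0, -0.0, 0.001]]
contact_force: [0.7, 0.8, -1.5]
grip_width: 0.0551
```

Run:
```python
from h import *
plan([(.534,-.1621,.25,.033),(.534,-.1621,.10,.033)])
im=env.get_image("wrist");cv2.imwrite("pics/w14.png",im)
im=env.get_image("side");cv2.imwrite("pics/s14.png",im)
```

```text
t 19.27 pose [0.5136 0.0161 0.2545] yaw -0.075 tilt -1.0 grip 0.0551 F [ 0.7  0.8 -1.5] q [-0.08  0.31  1.58 -0.    1.24 -1.58]
[0.0152, -0.5872, 0.1123, -0.0344, 0.0002, 0.0001] rows>= 2.9
[0.5152, -0.5871, 0.112, -0.0344, 0.0002, 0.0001] rows>= 2.4
```

View pics/w14.png

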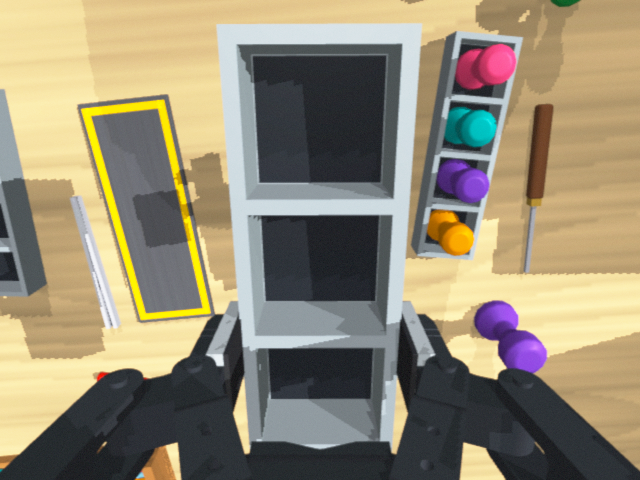

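View pics/s14.png

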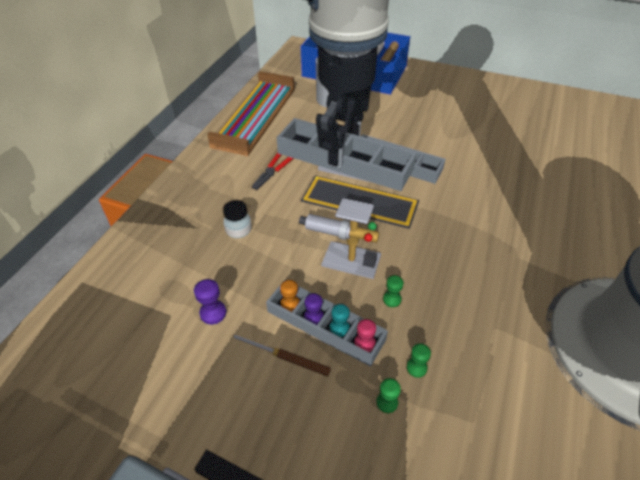

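Run:
```python
from h import *
s=env.sense();p=np.array(s['tool_pos']);R=np.array(s['ee_rot'])
z=p[2]-.0086+.03
for px in [(218,24),(420,24),(319,206),(319,340)]:
    print(px,(R.T@(ray("wrist",px,z)-p)).round(4))
```

```text
(218, 24) [-0.0214 -0.0275 -0.1021]
(420, 24) [-0.0215  0.0276 -0.102 ]
(319, 206) [-0.0214  0.     -0.0509]
(319, 340) [-0.0214 -0.     -0.0022]
```

>>> {"name": "arm_command", "arguments": {"steps": [[0,-0.18,0.03,-0.01,0,0],[0,-0.36,0.07,-0.022,0,0],[0,-0.52,0.1,-0.0345,0,0],[0.1,-0.587,0.112,-0.0345,0,0],[0.25,-0.587,0.112,-0.0345,0,0],[0.42,-0.587,0.112,-0.0345,0,0],[0.5,-0.587,0.112,-0.0345,0,0],[0.5,-0.587,0.112,-0.0345,0,0],[0.5,-0.587,0.112,-0.0345,0,0]]}}

```text
t: 20.5
tool_pos: [0.5355, -0.1599, 0.1051]
ee_rot: [[0.002, -0.035, 0.999], [-0.001, 0.999, 0.035], [-1.0, -0.001, 0.001]]
contact_force: [0.7, 0.3, -1.6]
grip_width: 0.055
```

Run:
```python
from h import *
plan([(.536,-.1621,.05,.033),(.536,-.1621,.0145,.033)])
c=env.get_calibration("wrist");im=env.get_image("wrist")
cv2.imwrite("pics/w15.png",im)
im=env.get_image("top");cv2.imwrite("pics/t15.png",im);crop("pics/t15.png","pics/t15c.png",300,180,500,320,4)
```

```text
t 20.5 pose [ 0.5355 -0.1599  0.1051] yaw 0.0349 tilt -1.0 grip 0.055 F [ 0.7  0.3 -1.6] q [-0.4   0.56  1.65  0.    0.93 -2.  ]
[0.1837, -0.0072, 0.0011, 0.0006, 0.0005, 0.0002] rows>= 0.9
[0.302, -0.0071, 0.0009, 0.0006, 0.0005, 0.0002] rows>= 0.6
```

View pics/w15.png

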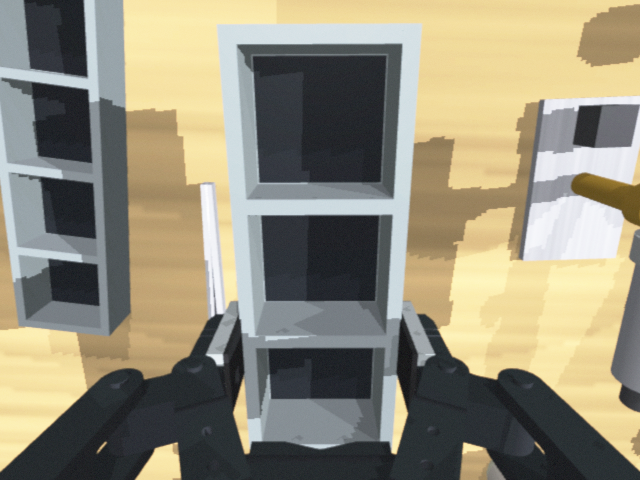

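View pics/t15c.png

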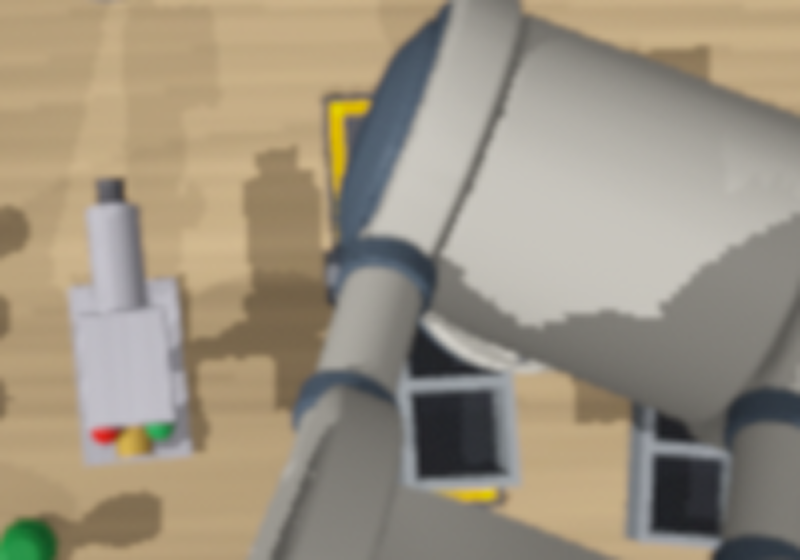

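>>> {"name": "arm_command", "arguments": {"steps": [[0.1,-0.007,0.001,0,0,0],[0.18,-0.007,0.001,0,0,0],[0.23,-0.007,0.001,0,0,0],[0.265,-0.007,0.001,0,0,0],[0.285,-0.007,0.001,0,0,0],[0.3,-0.007,0.001,0,0,0],[0.302,-0.007,0.001,0,0,0]]}}

```text
t: 21.48
tool_pos: [0.5354, -0.1622, 0.0137]
ee_rot: [[0.001, -0.035, 0.999], [-0.0, 0.999, 0.035], [-1.0, -0.0, 0.001]]
contact_force: [-4.4, 1.7, 12.5]
grip_width: 0.055
```

Run:
```python
from h import *
plan([(.536,-.1621,.0145,.033)])
c=env.get_calibration("wrist");im=env.get_image("wrist")
cv2.imwrite("pics/w16.png",im)
```

```text
t 21.48 pose [ 0.5354 -0.1622  0.0137] yaw 0.0346 tilt -1.0 grip 0.055 F [-4.4  1.7 12.5] q [-0.4   0.7   1.7  -0.    0.74 -2.01]
[-0.0028, 0.0002, 0.0019, 0.0005, 0.0002, 0.0001] rows>= 0.0
```

View pics/w16.png

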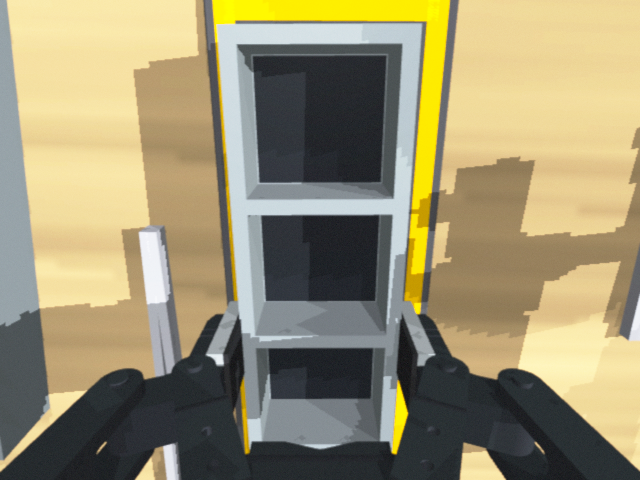

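Run:
```python
from h import *
s=env.sense();p=np.array(s['tool_pos']);R=np.array(s['ee_rot'])
for px in [(207,20),(457,20),(234,270),(436,230)]:
    print(px,(R.T@(ray("wrist",px,.005)-p)).round(4))
```

```text
(207, 20) [ 0.0086 -0.0381 -0.1082]
(457, 20) [ 0.0086  0.0467 -0.1082]
(234, 270) [ 0.0087 -0.0354 -0.0159]
(436, 230) [ 0.0087  0.0466 -0.0333]
```

>>> {"name": "arm_command", "arguments": {"steps": [[-0.015,0,0,0,0,0],[-0.015,0.011,0,0.003,0,0],[-0.015,0.011,0,0.003,0,0],[-0.003,0.011,0,0.003,0,0],[-0.001,0.011,0,0.003,0,0],[-0.001,0.011,0,0.003,0,0]]}}

```text
t: 22.28
tool_pos: [0.5351, -0.1587, 0.0137]
ee_rot: [[0.0, -0.025, 1.0], [0.0, 1.0, 0.025], [-1.0, -0.0, 0.0]]
contact_force: [-2.2, 1.2, 7.9]
grip_width: 0.0553
```

>>> {"name": "arm_command", "arguments": {"steps": [[0,0,0,0,0,0],[0,0,0,0,0,0],[0,0,0,0,0,0],[-0.03,0,0,0,0,0],[-0.1,0,0,0,0,0],[-0.25,0,0,0,0,0],[-0.42,0,0,0,0,0],[-0.52,0,0,0,0,0],[-0.52,0,0,0,0,0]], "claw": 0.6}}

```text
t: 23.4
tool_pos: [0.5362, -0.1592, 0.1724]
ee_rot: [[0.005, -0.025, 1.0], [-0.002, 1.0, 0.025], [-1.0, -0.002, 0.004]]
contact_force: [-0.7, 0.4, 0.2]
grip_width: 0.0682
```

Run:
```python
from h import *
plan([(.495,-.311,.18,-.1),(.495,-.311,.08,-.1)])
c=env.get_calibration("wrist");im=env.get_image("wrist")
rim(im,"wrist",c,.4974,-.3109,-.1007)
cv2.imwrite("pics/w17.png",im)
im=env.get_image("side");cv2.imwrite("pics/s17.png",im);crop("pics/s17.png","pics/s17c.png",250,100,470,260,3.5)
```

```text
t 23.4 pose [ 0.5362 -0.1592  0.1724] yaw 0.0251 tilt -0.99999 grip 0.0682 F [-0.7  0.4  0.2] q [-0.4   0.47  1.59 -0.    1.09 -1.99]
[-0.0251, -0.5024, -0.1498, 0.0398, 0.0015, 0.0005] rows>= 2.5
[0.3083, -0.5017, -0.1513, 0.0398, 0.0015, 0.0005] rows>= 1.6
```

View pics/w17.png

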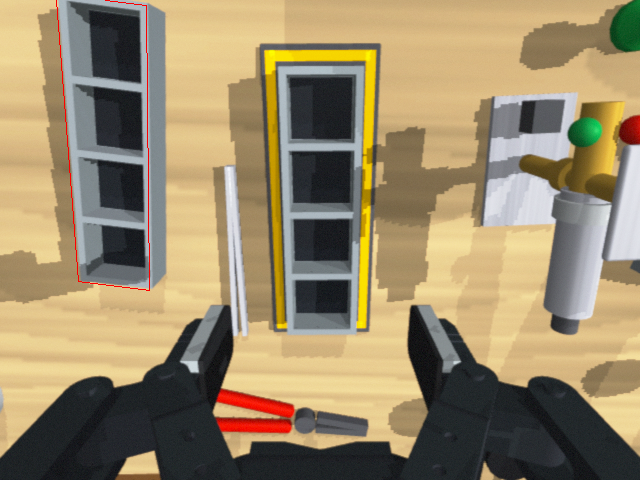

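View pics/s17c.png

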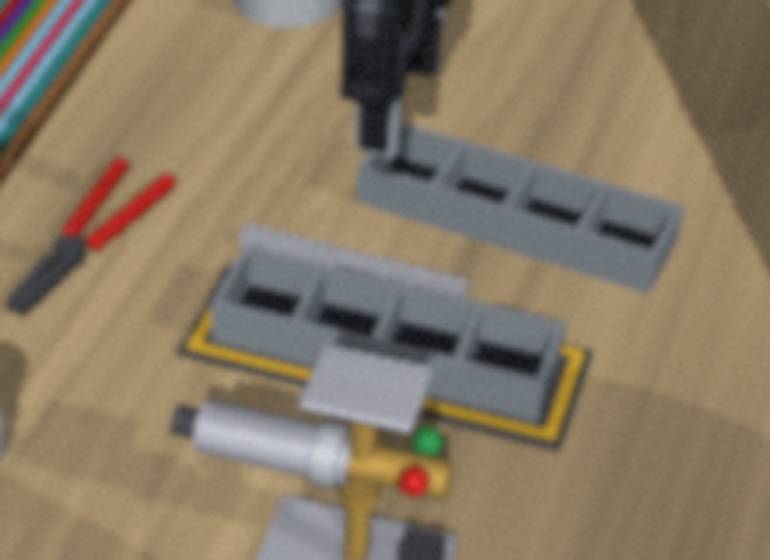

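>>> {"name": "arm_command", "arguments": {"steps": [[0,-0.18,-0.05,0.015,0,0],[0,-0.36,-0.1,0.03,0,0],[0,-0.48,-0.14,0.04,0,0],[0,-0.502,-0.143,0.04,0,0],[0.08,-0.502,-0.143,0.04,0,0],[0.08,-0.502,-0.143,0.04,0,0],[0.08,-0.502,-0.143,0.04,0,0]], "claw": 0.85}}

```text
t: 24.38
tool_pos: [0.4961, -0.3098, 0.1456]
ee_rot: [[-0.0, 0.1, 0.995], [0.0, 0.995, -0.1], [-1.0, 0.0, -0.001]]
contact_force: [0.4, -0.5, -0.9]
grip_width: 0.0781
```

Run:
```python
from h import *
plan([(.4974,-.311,.08,-.1),(.4974,-.311,.0085,-.1)])
c=env.get_calibration("wrist");im=env.get_image("wrist")
rim(im,"wrist",c,.4974,-.3109,-.1007)
cv2.imwrite("pics/w18.png",im)
```

```text
t 24.38 pose [ 0.4961 -0.3098  0.1456] yaw -0.0997 tilt -1.0 grip 0.0781 F [ 0.4 -0.5 -0.9] q [-0.66  0.53  1.54  0.    1.06 -2.13]
[0.2187, -0.0037, 0.0049, 0.0001, -0.0002, -0.0001] rows>= 1.1
[0.457, -0.0038, 0.005, 0.0001, -0.0002, -0.0001] rows>= 1.1
```

View pics/w18.png

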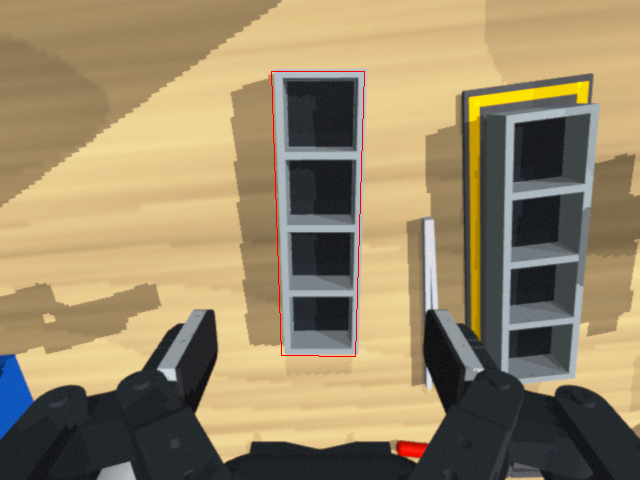

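The overlay matches the teal tray to within about 1 px, so I descend and grip.

>>> {"name": "arm_command", "arguments": {"steps": [[0.12,-0.004,0.005,0,0,0],[0.24,-0.004,0.005,0,0,0],[0.34,-0.004,0.005,0,0,0],[0.4,-0.004,0.005,0,0,0],[0.44,-0.004,0.005,0,0,0],[0.457,-0.004,0.005,0,0,0],[0.457,-0.004,0.005,0,0,0]]}}

```text
t: 25.3
tool_pos: [0.4975, -0.3119, 0.0087]
ee_rot: [[0.0, 0.1, 0.995], [-0.0, 0.995, -0.1], [-1.0, -0.0, 0.0]]
contact_force: [-0.3, 0.6, 0.5]
grip_width: 0.0788
```

>>> {"name": "arm_command", "arguments": {"steps": [[0,0,0,0,0,0],[0,0,0,0,0,0],[0,0,0,0,0,0],[0,0,0,0,0,0]], "claw": -0.1, "grip_force": 40}}

```text
t: 25.8
tool_pos: [0.4976, -0.3119, 0.0092]
ee_rot: [[0.001, 0.1, 0.995], [-0.001, 0.995, -0.1], [-1.0, -0.001, 0.001]]
contact_force: [-0.6, 1.2, 7.3]
grip_width: 0.0553
```

>>> {"name": "arm_command", "arguments": {"steps": [[-0.03,0,0,0,0,0],[-0.1,0,0,0,0,0],[-0.2,0,0,0,0,0],[-0.33,0,0,0,0,0],[-0.42,0,0,0,0,0],[-0.42,0,0,0,0,0]]}}

```text
t: 26.55
tool_pos: [0.4982, -0.3124, 0.1369]
ee_rot: [[0.003, 0.1, 0.995], [-0.003, 0.995, -0.1], [-1.0, -0.002, 0.004]]
contact_force: [0.4, 0.3, -2.1]
grip_width: 0.0553
```

Run:
```python
from h import *
plan([(.535,-.1587,.135,.025),(.535,-.1587,.08,.025)])
c=env.get_calibration("wrist");im=env.get_image("wrist")
cv2.imwrite("pics/w19.png",im)
```

```text
t 26.55 pose [ 0.4982 -0.3124  0.1369] yaw -0.1005 tilt -0.99999 grip 0.0553 F [ 0.4  0.3 -2.1] q [-0.66  0.55  1.55 -0.    1.04 -2.13]
[0.0053, 0.5222, 0.0706, -0.0399, 0.0011, 0.0008] rows>= 2.5
[0.1886, 0.5226, 0.0699, -0.0399, 0.0011, 0.0008] rows>= 0.9
```

View pics/w19.png

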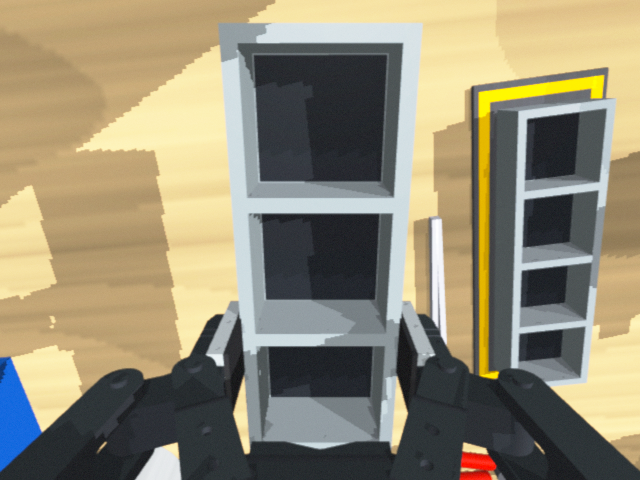

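>>> {"name": "arm_command", "arguments": {"steps": [[0,0.15,0.02,-0.012,0,0],[0,0.32,0.04,-0.025,0,0],[0,0.46,0.06,-0.04,0,0],[0,0.522,0.07,-0.04,0,0],[0.1,0.522,0.07,-0.04,0,0],[0.18,0.522,0.07,-0.04,0,0],[0.18,0.522,0.07,-0.04,0,0],[0.18,0.522,0.07,-0.04,0,0]]}}

```text
t: 27.6
tool_pos: [0.5341, -0.1584, 0.0808]
ee_rot: [[0.0, -0.024, 1.0], [-0.0, 1.0, 0.024], [-1.0, -0.0, 0.0]]
contact_force: [0.9, -0.6, -1.5]
grip_width: 0.0553
```

Run:
```python
from h import *
plan([(.535,-.1587,.05,.025),(.535,-.1587,.045,.025)])
c=env.get_calibration("wrist");im=env.get_image("wrist")
cv2.imwrite("pics/w20.png",im)
```

```text
t 27.6 pose [ 0.5341 -0.1584  0.0808] yaw 0.0245 tilt -1.0 grip 0.0553 F [ 0.9 -0.6 -1.5] q [-0.4   0.59  1.67 -0.    0.88 -1.99]
[0.1026, -0.0011, 0.0031, -0.0002, 0.0, 0.0] rows>= 0.5
[0.1193, -0.0011, 0.0031, -0.0002, 0.0, 0.0] rows>= 0.1
```

View pics/w20.png

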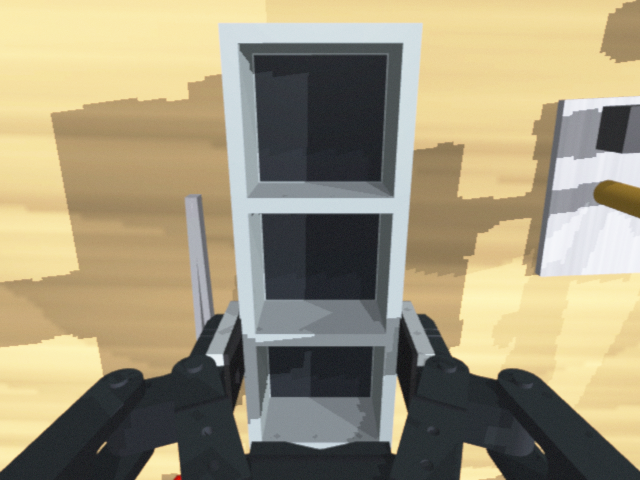

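>>> {"name": "arm_command", "arguments": {"steps": [[0.05,-0.001,0.003,0,0,0],[0.09,-0.001,0.003,0,0,0],[0.11,-0.001,0.003,0,0,0],[0.119,-0.001,0.003,0,0,0],[0.121,-0.001,0.003,0,0,0],[0.121,-0.001,0.003,0,0,0]]}}

```text
t: 28.4
tool_pos: [0.5349, -0.1583, 0.0442]
ee_rot: [[0.0, -0.025, 1.0], [-0.0, 1.0, 0.025], [-1.0, -0.0, 0.0]]
contact_force: [-0.0, 0.4, 0.0]
grip_width: 0.0549
```

Run:
```python
from h import *
plan([])
c=env.get_calibration("wrist");im=env.get_image("wrist")
cv2.imwrite("pics/w21.png",im)
im=env.get_image("side");cv2.imwrite("pics/s21.png",im);crop("pics/s21.png","pics/s21c.png",250,100,470,260,3.5)
```

```text
t 28.4 pose [ 0.5349 -0.1583  0.0442] yaw 0.0252 tilt -1.0 grip 0.0549 F [-0.   0.4  0. ] q [-0.39  0.65  1.69 -0.    0.8  -1.99]
```

View pics/s21c.png

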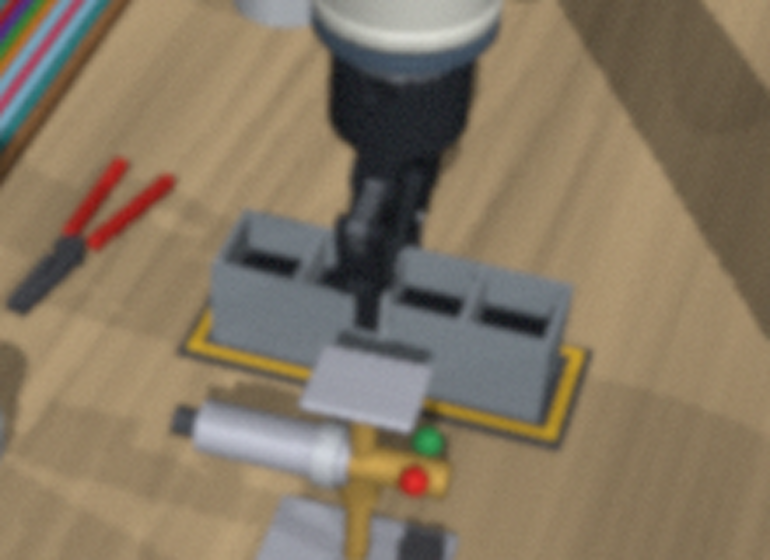

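>>> {"name": "arm_command", "arguments": {"steps": [[0.001,0,0,0,0,0],[0.001,0,0,0,0,0],[0.001,0,0,0,0,0],[-0.03,0,0,0,0,0],[-0.1,0,0,0,0,0],[-0.25,0,0,0,0,0],[-0.45,0,0,0,0,0],[-0.65,0,0,0,0,0],[-0.65,0,0,0,0,0],[-0.65,0,0,0,0,0]], "claw": 0.6}}

```text
t: 29.75
tool_pos: [0.5345, -0.1582, 0.2393]
ee_rot: [[0.0, -0.025, 1.0], [-0.0, 1.0, 0.025], [-1.0, -0.0, 0.0]]
contact_force: [0.0, 0.3, -1.1]
grip_width: 0.0682
```

Run:
```python
from h import *
plan([])
c=env.get_calibration("wrist");im=env.get_image("wrist")
cv2.imwrite("pics/w22.png",im)
im=env.get_image("side");cv2.imwrite("pics/s22.png",im)
im=env.get_image("top");cv2.imwrite("pics/t22.png",im)
```

```text
t 29.75 pose [ 0.5345 -0.1582  0.2393] yaw 0.0252 tilt -1.0 grip 0.0682 F [ 0.   0.3 -1.1] q [-0.39  0.39  1.5  -0.    1.25 -1.99]
```

View pics/w22.png

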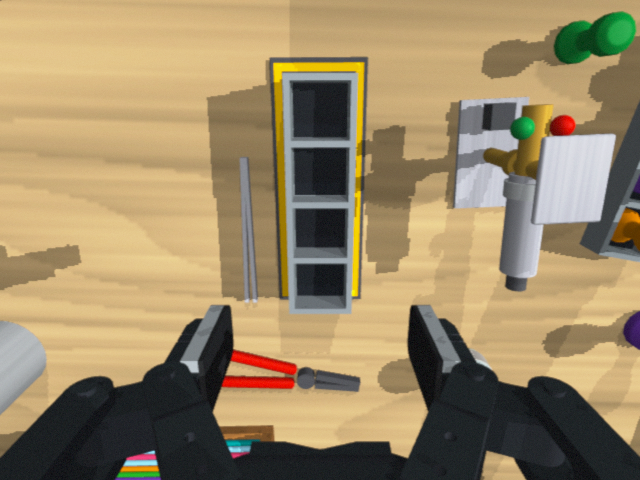

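View pics/s22.png

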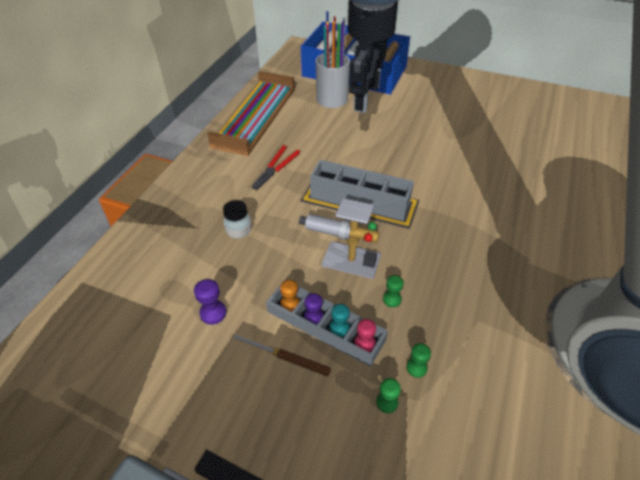

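View pics/t22.png

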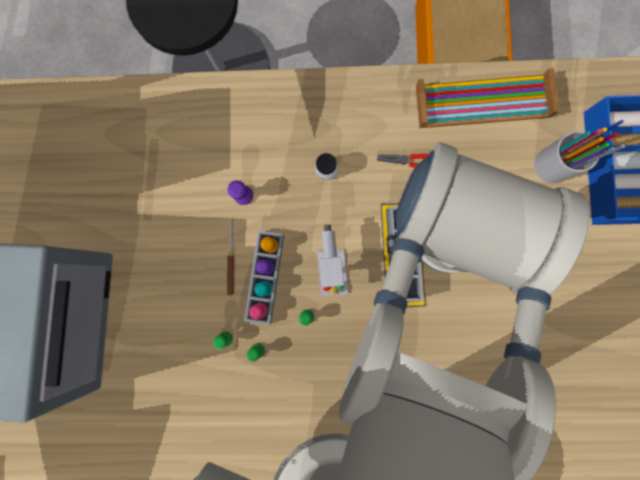

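Run:
```python
from h import *
for n,z,c in [("toptray",.065,[(283,71),(356,71),(351,313),(290,314)]),("plate",.005,[(269,57),(368,57),(360,298),(280,299)])]:
    P=np.array([ray("wrist",p,z) for p in c])[:,:2]
    d=P[2]+P[3]-P[0]-P[1]; print(n,P.mean(0).round(4),"L",np.linalg.norm(d)/2,"W",np.linalg.norm(P[0]-P[1]),"yaw",np.arctan2(d[1],d[0]).round(3))
```

```text
toptray [ 0.5311 -0.158 ] L 0.20118373760719774 W 0.053675250014531155 yaw 0.029
plate [ 0.5315 -0.1587] L 0.23282440698327128 W 0.0857304045440938 yaw 0.031
```

The stack is within about 1 mm and 0.01 rad of the plate, the knobs stand upright, and the arm is clear. Handing in.

```bash
python3 -c "
from rig import env
print(env.hand_in())"
```

```text
the job is handed in; nothing more can be done
None
```

The job is handed in at about 30 s of the 72 s allowed; the hand-in gives no verdict. I moved the amber and teal knobs into the two free pockets of the tray holding violet and pink. I then stacked the two emptied trays on the plate, the amber one below and the teal one on top.

**Knobs:** the last side and top pictures show all four upright, one per pocket, in the tray on the bench.

**Stack:** measured from the wrist camera, the upper tray sits less than 1 mm and 0.002 rad off the plate. I did not measure the lower tray again after stacking; in the side picture the two trays look flush.

**Other items:** the tweezers, pick, pliers, jar, torch and look-alike knobs appear unmoved in the pictures, though I did not measure them. The arm did not come near the torch, and it ended clear of everything.

**Disagreement:** the top and wrist cameras differed by about 3–6 mm in y around the amber tray, the filled tray and the plate. I aimed between the two for the amber grasp, kept to the top-camera position for the filled tray, and moved the lower tray 3 mm on the plate to follow the wrist camera. Every placement stayed within its tolerance.

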